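Fetch the olive jar from between the skewer holders

TASK

The squat jar of olives is hemmed in between the two tall steel skewer holders in the wooden caddy. First stand both holders on the white tray, then set the jar wholly on the round cork trivet, and only then put each holder back in the caddy, upright, on the spot where it stood at the start. Keep everything upright as you carry it, and leave the olive dish and the spatula alone.

Things in the scene. Friction and masses are not known exactly. Their poses are not given: they have to be found in the camera images.
- round_holder_mid (a point): Tall round stainless skewer holder, loose: a closed tube, 54 mm in diameter, 140 mm high, 250 g, with a ring of dark skewer holes in its flat top. This point is its centre, 70 mm above its foot; z is its axis (up). It starts standing in one end of the caddy; which end varies.
- square_holder_mid (a point): Tall square stainless skewer holder, loose: a closed tube, 50 x 50 mm and 140 mm high, 250 g, with a 3 x 3 grid of dark skewer holes in its flat top. This point is its centre, 70 mm above its foot; z is up, x and y are square to its flat sides, roughly in line with the caddy's. It starts standing in the other end of the caddy.
- jar_mid (a point): Squat closed glass jar of green olives with a brass-coloured lid, loose: 58 mm in diameter, lid included, 60 mm high, 280 g. This point is its centre, 30 mm above its foot; z is up. It starts in the middle of the caddy, with some 10 mm between it and the holder on either side.
- caddy: Wooden caddy, fixed, 236 mm long (its x), 104 mm wide, 70 mm high: one lane 80 mm wide along x between slatted rails with tops at 70 mm; floor 8 mm thick; end battens 26 mm high, 110 mm from the middle. Origin: centre of its underside, on the table. Holders stand about 66 mm either side of the middle, tops at 148 mm, to be gripped near the top; the jar's top (68 mm) is below the rails' tops.
- tray: White enamel serving tray, fixed, 250 mm (its x) x 140 mm (its y), with a small grip tab at each short end (284 mm long over the tabs): floor 5 mm thick, rim 5 mm thick and 14 mm high. Origin: centre of its underside, on the table. The side area for the two holders, which fit side by side along its x.
- trivet: Round cork trivet, fixed, 100 mm in diameter, 8 mm thick, flat and plain. Origin: centre of its underside, on the table. The place for the jar.
- dish: Empty white ceramic olive dish, a bystander: bowl 110 mm in diameter, 35 mm high. Origin: centre of its underside.
- spatula: Spatula with a wooden handle and grey hard silicone blade, a bystander, 260 mm long, lying flat along its x. Origin: on its underside, near its middle.
Mind the look-alikes: they are no part of the job. Leave any yellow look-alike of the trivet alone. Of the things that look like the part that bears jar_mid, the smaller one is meant.

How it is judged:
On the way, in this order (a step that is already met when the one before it is completed fails the run):
1. both skewer holders stand on the tray while the jar is still in the caddy (linear speed of each of round_holder, square_holder below 0.03 m/s and angle between each of round_holder_mid, square_holder_mid's own z axis and vertical below 0.1 rad and x of round_holder_mid in the frame of tray between -0.1 and 0.1 m and y of round_holder_mid in the frame of tray between -0.05 and 0.05 m and height (world z) of round_holder_mid between 0.069 and 0.081 m and x of square_holder_mid in the frame of tray between -0.1 and 0.1 m and y of square_holder_mid in the frame of tray between -0.05 and 0.05 m and height (world z) of square_holder_mid between 0.069 and 0.081 m and horizontal distance between jar_mid and caddy below 0.05 m and height (world z) of jar_mid below 0.045 m), for 0.2 s.
2. the jar stands on the trivet while both holders are still on the tray (linear speed of each of jar, round_holder, square_holder below 0.03 m/s and angle between each of jar_mid, round_holder_mid, square_holder_mid's own z axis and vertical below 0.1 rad and horizontal distance between jar_mid and trivet below 0.022 m and height (world z) of jar_mid between 0.033 and 0.043 m and x of round_holder_mid in the frame of tray between -0.1 and 0.1 m and y of round_holder_mid in the frame of tray between -0.05 and 0.05 m and height (world z) of round_holder_mid between 0.069 and 0.081 m and x of square_holder_mid in the frame of tray between -0.1 and 0.1 m and y of square_holder_mid in the frame of tray between -0.05 and 0.05 m and height (world z) of square_holder_mid between 0.069 and 0.081 m), for 0.2 s.
At the end, for the whole second after the job is handed in: The jar stands upright and at rest on the trivet, its centre within 22 mm of the trivet's; both holders stand upright (within 0.1 rad) and at rest on the caddy's floor, each with its centre within 20 mm of where it was at the start (linear speed of each of jar, round_holder, square_holder below 0.03 m/s and angle between each of jar_mid, round_holder_mid, square_holder_mid's own z axis and vertical below 0.1 rad and horizontal distance between jar_mid and trivet below 0.022 m and height (world z) of jar_mid between 0.033 and 0.043 m and distance of each of round_holder_mid, square_holder_mid from where it was at the start of the episode below 0.02 m); the robot touches nothing.
It fails at once if the round holder is tipped by more than 0.6 rad (angle between round_holder_mid's own z axis and vertical above 0.6 rad).
It fails at once if the square holder is tipped by more than 0.6 rad (angle between square_holder_mid's own z axis and vertical above 0.6 rad).
It fails at once if the jar is tipped by more than 0.6 rad (angle between jar_mid's own z axis and vertical above 0.6 rad).
It fails at once if the dish is shifted by more than 30 mm (distance of dish from where it was at the start of the episode above 0.03 m).
It fails at once if the spatula is shifted by more than 30 mm (distance of spatula from where it was at the start of the episode above 0.03 m).
It also fails if it takes over 136 s, if anything falls off the work surface, if the arm or the gripper's body presses on something with over 40 N, if the wrist force passes 120 N, or if a joint passes its speed limit or range.

ROBOT

A 6-joint arm with a two-finger parallel gripper is mounted at the origin on the work surface. World frame = base frame: x ahead of the robot, y to its left, z up, the work surface at z = 0. Lengths are in m, angles in rad, forces in N, time in s.
With the tool pointing down it reaches from about 0.35 to 0.725 m from the base axis. Payload 6 kg.
Tool frame: the origin (TCP) lies midway between the tips of the shut fingers; the grasp point (between the pads) lies 19 mm behind it; z points along the fingers, y is the line along which they close (so a half turn about z gives the same grasp; the last joint's range is limited). The gripper opens to 85 mm and grips with 20 to 120 N. Pads are 22 mm wide; open, the fingers measure 114 mm over their backs; the gripper's body (76 mm by 85 mm) begins 54 mm behind the grasp point. The pads swing forward as they close: fully open they stand 13 mm farther back than shut.
Start: joints at [1.486, 0.04, 0.085, 0, -1.615, -0.334], TCP at [0.244, 0.548, 0.231] pointing down, gripper open.
Joint ranges: [-2.56, 2.56], [-1.29, 2.01], [-1.08, 1.49], [-3.29, 1.98], [-2.81, -0.18], [-2.99, 2.99]. Speed limits (rad/s): [2.57, 2.57, 3.01, 3.14, 3.14, 3.14].

INTERFACE

Orientations are given as [roll, pitch, yaw] about the fixed x, y, z axes, in that order (R = Rz(yaw) Ry(pitch) Rx(roll)).
In Python, from bench import bot, grab_frame gives the robot as it stands.
- The arm moves only by the tool servo_tool, never from a script. Its arguments are lists of equal length, an entry for each row: "delta_pos": the shift along the tool's x, y, z in mm, a list of three; "twist": the turn, a rotation vector about the tool's x, y, z in degrees, a list of three; "fingers": the closure in counts, from 0 (fully open) to 255 (shut). In form: {"delta_pos": [[dx, dy, dz], ...], "twist": [[ax, ay, az], ...], "fingers": [fingers, ...]}. A call has 1 to 5 rows; each row shifts and turns the commanded pose from where the row before left it, along the tool's axes as they then stand; what a row does not reach is not made up. A row lasts 1/10 s, in which the tool goes at most 50 mm and 8.59 degrees, less where a joint would pass 70% of its speed; a pose out of reach is approached as far as the arm can. A call with a gripper value outside its range is refused whole. The fingers move at their own pace and stop on an object; "newtons" is the grip in N (left out, the last holds). Time passes only in rows, so rows that do not move let the fingers close. It gives the time, the measured TCP pose, the force, the opening and the grip force at its end, in the units of the state.
- bot.sense(): the state, without advancing time (a new reading comes with each control period).
- grab_frame(name): name is "side" or "top"; returns a dict with "img" (480x640x3 uint8, blue, green, red), "K" (3x3 intrinsics, pixels), "world_to_cam" (4x4, takes a point from world to camera coordinates). Camera axes: x right, y up, looking along -z (the intrinsics and any distortion apply to the point x, -y, -z); pixel columns grow to the right and rows downward; lengths in m; the calibration is good to about 2 mm. A picture is of the moment at which its call begins. There is no depth.
- bot.finish_job(): hands the job in; it is judged then, once.
The state is a dict: "time": time; "joints": joint angles; "dq": joint speeds; "joint_efforts": joint torques, N m; "position": TCP position; "eef_rot": TCP orientation; "contact_force": force on the tool from outside, world axes, zero at the start; "moment": the same for the moment, N m; "grip_width": opening from 0.0 (shut) to 1.0 (fully open); "gripper_force": force on a finger pad.
Only numpy, scipy, OpenCV 4.12 (cv2) and the standard library are available. Lean on these libraries where they do the work, as an engineer would, in place of code of your own. Each camera call takes 0.05 s, during which the arm holds its last target. There are 200 camera calls.

## Working session

There is one attempt and no reset: what is moved stays moved. The work goes in short steps, Python scripts to look and compute and a tool call to move; the robot and the scene stay as the last step left them, time stands still between calls to the robot, and variables do not carry over. Pictures are saved under pics/ and viewed, at most 14 in all, crops included, and the job is handed in when it is done.

Besides the shell and the picture viewer there is one more tool, called after "Call:" by a JSON object that holds its "fn" and its "kwargs". servo_tool: Moves the arm, as the interface text tells. Its arguments: {"type":"object","properties":{"delta_pos":{"type":"array"},"twist":{"type":"array"},"fingers":{"type":"array"},"newtons":{"type":"number"}},"required":["delta_pos","twist","fingers"]}

```bash
mkdir -p pics; ls
python3 - <<'E'
from bench import bot, grab_frame
import cv2, numpy as np
for n in ("top","side"):
    f=grab_frame(n); cv2.imwrite(f"pics/{n}0.png",f["img"]); print(n,f.keys()); print(f["K"].round(1).tolist(), f["world_to_cam"].round(3).tolist())
print(bot.sense())
E
```

```text
pics
top dict_keys(['img', 'K', 'world_to_cam'])
[[577.4, 0.0, 323.2], [0.0, 577.4, 238.2], [0.0, 0.0, 1.0]] [[0.021, -1.0, 0.014, -0.014], [0.984, 0.024, 0.179, -0.564], [-0.179, 0.01, 0.984, -1.543], [0.0, 0.0, 0.0, 1.0]]
side dict_keys(['img', 'K', 'world_to_cam'])
[[586.3, 0.0, 310.8], [0.0, 586.3, 231.3], [0.0, 0.0, 1.0]] [[0.795, -0.607, -0.012, -0.451], [0.396, 0.503, 0.768, -0.298], [-0.46, -0.615, 0.64, -1.026], [0.0, 0.0, 0.0, 1.0]]
{'time': 0.1, 'joints': array([ 1.48571196e+00,  4.07988522e-02,  8.39345629e-02, -3.89397967e-04,
       -1.61547493e+00, -3.33715816e-01]), 'dq': array([-0.00077797, -0.00285777,  0.00284842,  0.00152885, -0.00059752,
        0.00052779]), 'joint_efforts': array([-5.65580354e-03, -3.69351375e+01,  3.48279977e+01,  6.95187941e+00,
       -4.63799734e-03, -8.39262526e-06]), 'position': array([0.24381101, 0.54792889, 0.23036887]), 'eef_rot': array([ 3.14000745e+00, -1.37810063e-04, -4.18782978e-01]), 'contact_force': array([ 0.33642896,  0.66418863, -0.27578299]), 'moment': array([ 0.01213239,  0.00994857, -0.00266854]), 'gripper_force': 0.0, 'grip_width': 0.9973721497970236}
```

View pics/top0.png

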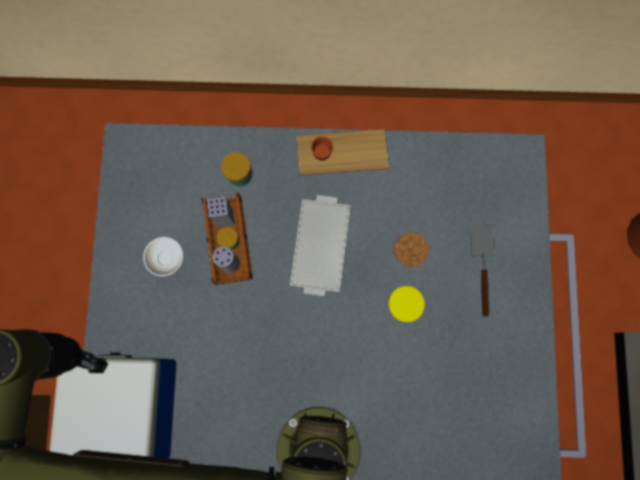

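View pics/side0.png

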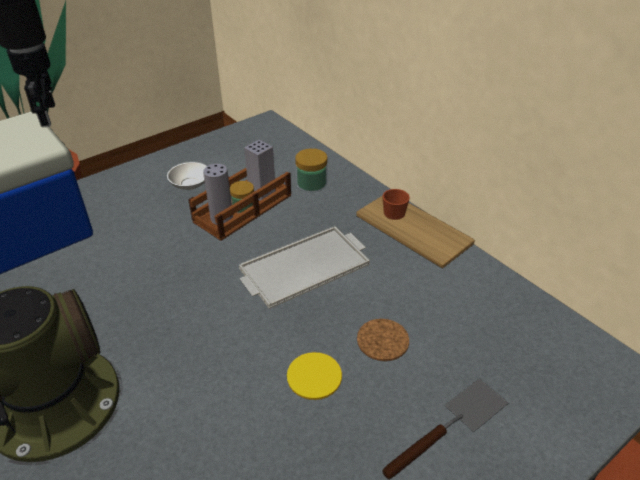

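Candidates for the jar, in top view: the brass lid at (227,238) between the holders in the caddy, and the larger jar at (236,167) outside it. The smaller one in the caddy is meant. For the trivet: cork at (411,249), with the yellow look-alike at (406,304) to be left alone. I'll confirm with one enlarged crop.

Run:
```python
import cv2, numpy as np
t=cv2.imread("pics/top0.png")[145:295,190:265]; s=cv2.imread("pics/side0.png")[130:240,180:335]
t=cv2.resize(t,None,fx=4,fy=4,interpolation=cv2.INTER_CUBIC); s=cv2.resize(s,None,fx=3.2,fy=3.2,interpolation=cv2.INTER_CUBIC)
o=np.zeros((600,800,3),np.uint8); o[:600,:300]=t; o[:s.shape[0],302:302+s.shape[1]]=s[:,:498]
cv2.imwrite("pics/crop0.png",o)
```

```text
(no output)
```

View pics/crop0.png

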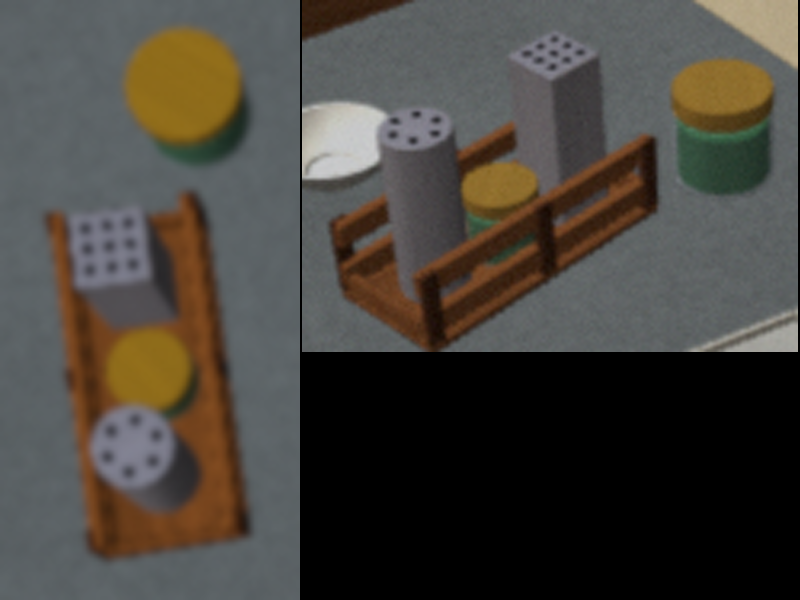

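The crop shows the small jar (lid at about (227,237) in top) between the round holder (top face ~(223.7,256.7)) and the square holder (~(217.5,207)). The larger jar at (236,167) is the look-alike. Next I measure by masks.

```bash
cat > h.py <<'E'
import cv2, numpy as np
from bench import bot, grab_frame
def ray(f,uv):
    T=f["world_to_cam"]; R=T[:3,:3]; c=-R.T@T[:3,3]
    p=np.linalg.inv(f["K"])@[uv[0],uv[1],1]; d=R.T@(p*[1,-1,-1]); return c,d/np.linalg.norm(d)
def plane(f,uv,z):
    c,d=ray(f,uv); return c+d*(z-c[2])/d[2]
def tri(f,a,g,b):
    c1,d1=ray(f,a); c2,d2=ray(g,b)
    s=np.linalg.lstsq(np.stack([d1,-d2],1),c2-c1,rcond=None)[0]
    p,q=c1+s[0]*d1,c2+s[1]*d2; return (p+q)/2,np.linalg.norm(p-q)
def proj(f,p):
    q=f["world_to_cam"]@np.append(p,1); q=f["K"]@(q[:3]*[1,-1,-1]); return q[:2]/q[2]
def blob(m,box,near=None):
    x0,y0,x1,y1=box; mm=np.zeros_like(m); mm[y0:y1,x0:x1]=m[y0:y1,x0:x1]
    cs=max(cv2.findContours(mm,cv2.RETR_EXTERNAL,cv2.CHAIN_APPROX_NONE)[0],key=cv2.contourArea)
    M=cv2.moments(cs); return np.array([M["m10"],M["m01"]])/M["m00"],cs
def hsv(f,lo,hi): return cv2.inRange(cv2.cvtColor(f["img"],cv2.COLOR_BGR2HSV),lo,hi)
E
python3 - <<'E'
from h import *
t=grab_frame("top"); s=grab_frame("side")
H=lambda f,u:cv2.cvtColor(f["img"],cv2.COLOR_BGR2HSV)[u[1],u[0]].tolist()
for n,f,u in [("rt",t,(224,257)),("rside",t,(231,266)),("st",t,(217,203)),("sside",t,(222,221)),("lid",t,(227,237)),("rt",s,(216,169)),("rs",s,(219,195)),("st",s,(258,145)),("lid",s,(242,187)),("lidside",s,(242,197)),("cork",t,(411,249)),("wood",t,(238,260)),("tray",t,(320,247)),("table",t,(270,247))]: print(n,H(f,u))
lo,hi=(15,150,60),(30,255,255)
lt,c1=blob(hsv(t,lo,hi),(212,222,245,255)); ls,c2=blob(hsv(s,lo,hi),(225,175,262,210)); print("lid",lt,cv2.boundingRect(c1),ls,cv2.boundingRect(c2))
ct,_=blob(hsv(t,(3,80,60),(20,255,255)),(385,225,440,275)); cs,_=blob(hsv(s,(3,80,60),(20,255,255)),(345,310,425,370))
print("cork",ct,cs,tri(t,ct,s,cs),plane(t,ct,.008),plane(s,cs,.008))
def tray(f,box):
    m=hsv(f,(0,0,125),(180,40,255)); p,c=blob(m,box); return p,cv2.minAreaRect(c),cv2.contourArea(c)
a=tray(t,(280,185,360,305)); b=tray(s,(230,220,380,315)); print(a,b,tri(t,a[0],s,b[0]),plane(t,a[0],.008),plane(s,b[0],.008))
for n,a,b in [("round",(223.7,256.7),(215.9,170.3)),("sq",(217.5,207),(258.75,147.2)),("lid",lt,(241.9,187))]: print(n,tri(t,a,s,b))
E
```

```text
rt [118, 28, 145]
rside [150, 9, 58]
st [120, 28, 126]
sside [150, 12, 83]
lid [21, 208, 145]
rt [125, 22, 141]
rs [0, 7, 72]
st [123, 19, 120]
lid [20, 181, 141]
lidside [18, 171, 85]
cork [15, 160, 118]
wood [6, 66, 54]
tray [48, 8, 167]
table [102, 25, 103]
lid [226.76694915 236.47504708] (215, 227, 25, 20) [240.7687638  188.76766004] (230, 180, 24, 19)
cork [411.09634124 249.01746645] [382.65925703 339.35365976] (array([ 0.54820803, -0.25225037,  0.00140886]), np.float64(0.0002610903802980059)) [ 0.54699792 -0.25109268  0.008     ] [ 0.54425348 -0.25606703  0.008     ]
(array([319.95541565, 245.28013401]), ((320.21002197265625, 245.02999877929688), (50.770267486572266, 99.84349060058594), 8.130102157592773), 4527.0) (array([301.30674363, 264.18679031]), ((302.6551818847656, 264.137939453125), (49.02356719970703, 127.38700103759766), 68.19859313964844), 5284.0) (array([0.55030835, 0.00798199, 0.00609889]), np.float64(0.0035593152105917957)) [0.55159487 0.00718146 0.008     ] [0.5473945  0.00689613 0.008     ]
round (array([0.49420761, 0.25421659, 0.1445361 ]), np.float64(0.003052570493184237))
sq (array([0.62499773, 0.2774579 , 0.14352201]), np.float64(0.002588835542226848))
lid (array([0.56088187, 0.26209468, 0.06490815]), np.float64(0.001284970997015825))
```

```bash
cat >> h.py <<'E'
from scipy.spatial.transform import Rotation as Ro
def go(p,yaw=None,q=None):
    s=bot.sense(); R=Ro.from_euler("xyz",s["eef_rot"])
    print("to",p,"tool mm",(R.inv().apply(np.array(p)-s["position"])*1e3).round(1), "" if yaw is None else "twist %s"%np.degrees((R.inv()*Ro.from_euler("xyz",[np.pi,0,yaw])).as_rotvec()).round(1))
def st():
    s=bot.sense(); print({k:np.round(s[k],3).tolist() for k in ("time","position","eef_rot","contact_force","grip_width","gripper_force")})
E
python3 - <<'E'
from h import *
t=grab_frame("top"); s=grab_frame("side")
for n,a,b,z in [("round",(223.7,256.7),(215.9,170.3),.148),("sq",(217.5,207),(258.75,147.2),.148),("lid",(226.8,236.6),(241.5,187),.068)]: print(n,plane(t,a,z),plane(s,b,z))
# tray tabs axis
print(plane(t,(326.5,200),.01),plane(t,(314.5,291),.01))
E
```

```text
round [0.49229277 0.25423984 0.148     ] [0.49336036 0.2490065  0.148     ]
sq [0.62276384 0.27720189 0.148     ] [0.6225048  0.27084541 0.148     ]
lid [0.55938656 0.26175197 0.068     ] [0.55864109 0.2586424  0.068     ]
[ 0.6833054  -0.00861192  0.01      ] [0.42179701 0.01948229 0.01      ]
```

Call:
{"fn": "servo_tool", "kwargs": {"delta_pos": [[0, 0, -40], [0, 0, -20], [0, 0, 0], [0, 0, 0], [0, 0, 0]], "twist": [[0, 0, 0], [0, 0, -8.5], [0, 0, -8.5], [0, 0, -8.5], [0, 0, -8.5]], "fingers": [0, 0, 0, 0, 0], "newtons": 40}}

```text
time: 0.8
position: [0.2439, 0.5482, 0.2913]
eef_rot: [-3.142, 0.0, 0.181]
contact_force: [0.1, -0.5, -1.4]
grip_width: 0.997
gripper_force: 0.0
```

```bash
python3 -c "
from h import *
st(); go((.492,.252,.25),.17)"
```

```text
{'time': 0.8, 'position': [0.244, 0.548, 0.291], 'eef_rot': [-3.142, 0.0, 0.181], 'contact_force': [0.094, -0.483, -1.439], 'grip_width': 0.997, 'gripper_force': 0.0}
to (0.492, 0.252, 0.25) tool mm [190.8 336.   41.2] twist [-0.   0.   0.6]
```

Call:
{"fn": "servo_tool", "kwargs": {"delta_pos": [[19, 33.5, 0], [19, 33.5, 0], [19, 33.5, 0], [19, 33.5, 0], [19, 33.5, 0]], "twist": [[0, 0, 0], [0, 0, 0], [0, 0, 0], [0, 0, 0], [0, 0, 0]], "fingers": [0, 0, 0, 0, 0]}}

```text
time: 1.3
position: [0.3673, 0.3984, 0.2914]
eef_rot: [-3.141, -0.0, 0.175]
contact_force: [0.2, -0.5, 0.4]
grip_width: 0.994
gripper_force: 0.0
```

Call:
{"fn": "servo_tool", "kwargs": {"delta_pos": [[19, 33.5, 8], [19, 33.5, 8], [19, 33.5, 8], [19, 33.5, 8], [19, 33.5, 8]], "twist": [[0, 0, 0], [0, 0, 0], [0, 0, 0], [0, 0, 0], [0, 0, 0]], "fingers": [0, 0, 0, 0, 0]}}

```text
time: 1.8
position: [0.49, 0.2499, 0.2511]
eef_rot: [-3.141, -0.0, 0.175]
contact_force: [0.1, 0.2, 0.0]
grip_width: 0.996
gripper_force: 0.0
```

```bash
python3 -c "
from h import *
st(); go((.493,.252,.11),.17)
t=grab_frame('top'); s=grab_frame('side')
a=cv2.resize(t['img'][180:300,180:280],(500,600),interpolation=2);b=cv2.resize(s['img'][80:240,160:310],(300,320),interpolation=2)
o=np.zeros((600,800,3),np.uint8);o[:,:500]=a;o[:320,500:]=b;cv2.imwrite('pics/p1.png',o)"
```

```text
{'time': 1.8, 'position': [0.49, 0.25, 0.251], 'eef_rot': [-3.141, -0.0, 0.175], 'contact_force': [0.115, 0.223, 0.032], 'grip_width': 0.996, 'gripper_force': 0.0}
to (0.493, 0.252, 0.11) tool mm [  3.2  -1.5 141.1] twist [-0.  -0.   0.3]
```

View pics/p1.png

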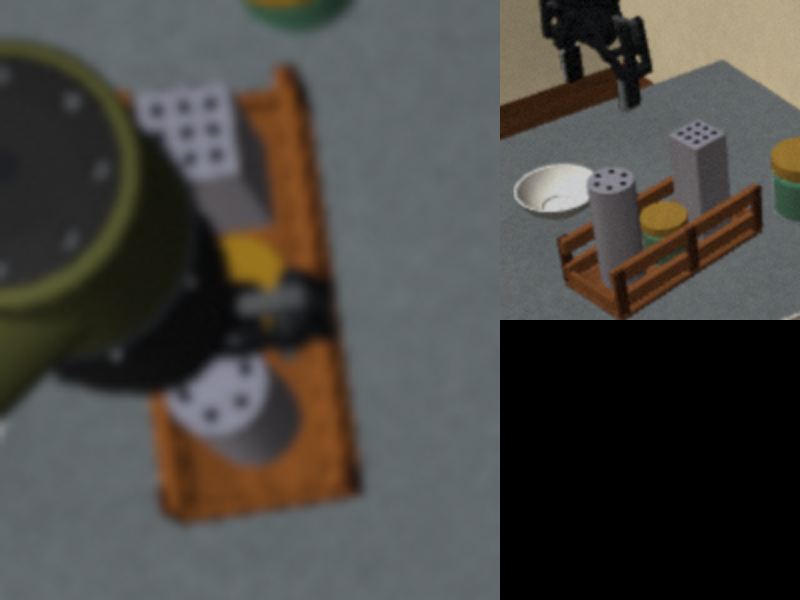

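Side view shows the open fingers above the round holder, with tips at pixels ~(196.5,119) and (224,132). I check these against the expected projection.

```bash
python3 -c "
from h import *
s=grab_frame('side')
for sg in(1,-1): print(proj(s,np.array([.49,.25,.264])+sg*.05*np.array([.174,-.985,0])))
print(proj(s,[.493,.252,.148]))"
```

```text
[223.54798247 132.74692369]
[192.97782508 117.01529475]
[215.08144659 169.76847793]
```

Call:
{"fn": "servo_tool", "kwargs": {"delta_pos": [[3, -1.5, 30], [0, 0, 30], [0, 0, 30], [0, 0, 30], [0, 0, 15]], "twist": [[0, 0, 0], [0, 0, 0], [0, 0, 0], [0, 0, 0], [0, 0, 0]], "fingers": [0, 0, 0, 0, 0]}}

```text
time: 2.45
position: [0.4905, 0.2534, 0.1135]
eef_rot: [3.14, 0.003, 0.176]
contact_force: [0.0, -0.0, -1.3]
grip_width: 0.996
gripper_force: 0.0
```

Call:
{"fn": "servo_tool", "kwargs": {"delta_pos": [[0, 0, 5], [0, 0, 0], [0, 0, 0], [0, 0, 0], [0, 0, 0]], "twist": [[0, 0, 0], [0, 0, 0], [0, 0, 0], [0, 0, 0], [0, 0, 0]], "fingers": [0, 60, 80, 80, 80]}}

```text
time: 2.95
position: [0.4925, 0.2538, 0.1126]
eef_rot: [-3.14, -0.002, 0.175]
contact_force: [0.4, 0.9, 0.8]
grip_width: 0.688
gripper_force: 0.5
```

Call:
{"fn": "servo_tool", "kwargs": {"delta_pos": [[0, 0, 0], [0, 0, 0], [0, 0, 0], [0, 0, 0], [0, 0, 0]], "twist": [[0, 0, 0], [0, 0, 0], [0, 0, 0], [0, 0, 0], [0, 0, 0]], "fingers": [100, 120, 140, 160, 160]}}

```text
time: 3.45
position: [0.4926, 0.2539, 0.1127]
eef_rot: [-3.14, -0.002, 0.175]
contact_force: [0.3, 2.7, 4.6]
grip_width: 0.625
gripper_force: 41.4
```

```bash
python3 -c "
from h import *
st()"
```

```text
{'time': 3.45, 'position': [0.493, 0.254, 0.113], 'eef_rot': [-3.14, -0.002, 0.175], 'contact_force': [0.275, 2.71, 4.564], 'grip_width': 0.625, 'gripper_force': 41.439}
```

Call:
{"fn": "servo_tool", "kwargs": {"delta_pos": [[0, 0, -10], [0, 0, -20], [0, 0, -20], [0, 0, -20], [0, 0, -20]], "twist": [[0, 0, 0], [0, 0, 0], [0, 0, 0], [0, 0, 0], [0, 0, 0]], "fingers": [160, 160, 160, 160, 160]}}

```text
time: 3.95
position: [0.4914, 0.2525, 0.2011]
eef_rot: [3.14, 0.003, 0.174]
contact_force: [0.6, 1.2, -2.6]
grip_width: 0.622
gripper_force: 42.5
```

```bash
python3 -c "
from h import *
st(); go((.5,.0135,.20),-.12)"
```

```text
{'time': 3.95, 'position': [0.491, 0.252, 0.201], 'eef_rot': [3.14, 0.003, 0.174], 'contact_force': [0.608, 1.211, -2.639], 'grip_width': 0.622, 'gripper_force': 42.507}
to (0.5, 0.0135, 0.2) tool mm [-32.9 236.9   1.6] twist [ 0.1  0.1 16.9]
```

Call:
{"fn": "servo_tool", "kwargs": {"delta_pos": [[-3, 15, 0], [-4, 27, 0], [-4, 27, 0], [-4, 27, 0], [-4, 27, 0]], "twist": [[0, 0, 0], [0, 0, 0], [0, 0, 0], [0, 0, 0], [0, 0, 0]], "fingers": [160, 160, 160, 160, 160]}}

```text
time: 4.45
position: [0.4936, 0.1267, 0.1996]
eef_rot: [3.141, 0.003, 0.174]
contact_force: [0.8, -0.5, -3.2]
grip_width: 0.623
gripper_force: 42.6
```

Call:
{"fn": "servo_tool", "kwargs": {"delta_pos": [[-4, 27, 0], [-4, 27, 0], [-4, 27, 0], [-4, 22, 0], [-2, 11, 0]], "twist": [[0, 0, 0], [0, 0, 0], [0, 0, 0], [0, 0, 0], [0, 0, 0]], "fingers": [160, 160, 160, 160, 160]}}

```text
time: 4.95
position: [0.4956, 0.0111, 0.1999]
eef_rot: [3.141, 0.003, 0.173]
contact_force: [0.1, -0.1, -2.0]
grip_width: 0.618
gripper_force: 42.7
```

Call:
{"fn": "servo_tool", "kwargs": {"delta_pos": [[0, 0, 0], [0, 0, 0], [0, 0, 0], [0, 0, 0], [0, 0, 0]], "twist": [[0, 0, 4], [0, 0, 5], [0, 0, 5], [0, 0, 3], [0, 0, 0]], "fingers": [160, 160, 160, 160, 160]}}

```text
time: 5.45
position: [0.4961, 0.0132, 0.2002]
eef_rot: [3.141, 0.002, -0.123]
contact_force: [0.3, 0.9, -2.8]
grip_width: 0.622
gripper_force: 42.6
```

```bash
python3 -c "
from h import *
st(); go((.5,.0135,.1097),-.12)
t=grab_frame('top'); s=grab_frame('side')
a=cv2.resize(t['img'][180:320,260:380],(480,560),interpolation=2);b=cv2.resize(s['img'][120:320,220:380],(320,400),interpolation=2)
o=np.zeros((600,800,3),np.uint8);o[:560,:480]=a;o[:400,480:]=b;cv2.imwrite('pics/p2.png',o)"
```

```text
{'time': 5.45, 'position': [0.496, 0.013, 0.2], 'eef_rot': [3.141, 0.002, -0.123], 'contact_force': [0.253, 0.865, -2.82], 'grip_width': 0.622, 'gripper_force': 42.629}
to (0.5, 0.0135, 0.1097) tool mm [ 4.1 -0.8 90.5] twist [ 0.   0.1 -0.1]
```

View pics/p2.png

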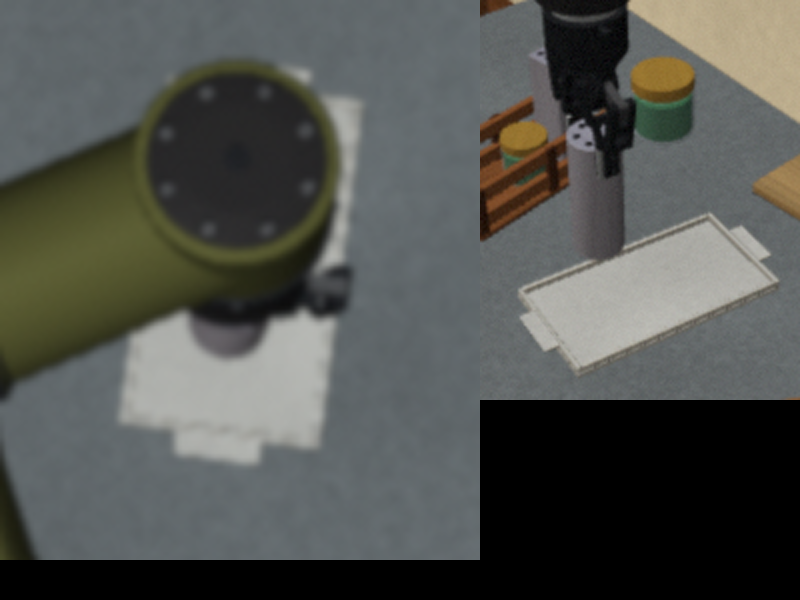

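The holder hangs upright over the near half of the tray. I lower it.

Call:
{"fn": "servo_tool", "kwargs": {"delta_pos": [[4, -1, 10], [0, 0, 25], [0, 0, 25], [0, 0, 15], [0, 0, 8]], "twist": [[0, 0, 0], [0, 0, 0], [0, 0, 0], [0, 0, 0], [0, 0, 0]], "fingers": [160, 160, 160, 160, 160]}}

```text
time: 6.05
position: [0.5001, 0.0137, 0.1162]
eef_rot: [3.14, 0.003, -0.122]
contact_force: [-0.6, 0.2, -2.7]
grip_width: 0.622
gripper_force: 42.6
```

Call:
{"fn": "servo_tool", "kwargs": {"delta_pos": [[0, 0, 3], [0, 0, 2], [0, 0, 2], [0, 0, 0], [0, 0, 0]], "twist": [[0, 0, 0], [0, 0, 0], [0, 0, 0], [0, 0, 0], [0, 0, 0]], "fingers": [160, 160, 160, 160, 160]}}

```text
time: 6.55
position: [0.5011, 0.014, 0.1119]
eef_rot: [-3.141, -0.001, -0.122]
contact_force: [-0.2, -0.0, -2.2]
grip_width: 0.625
gripper_force: 42.6
```

Call:
{"fn": "servo_tool", "kwargs": {"delta_pos": [[0, 0, 1.5], [0, 0, 1], [0, 0, 0], [0, 0, 0], [0, 0, 0]], "twist": [[0, 0, 0], [0, 0, 0], [0, 0, 0], [0, 0, 0], [0, 0, 0]], "fingers": [160, 160, 160, 160, 160]}}

```text
time: 7.05
position: [0.5013, 0.014, 0.1097]
eef_rot: [-3.141, -0.002, -0.122]
contact_force: [1.0, 0.9, 2.5]
grip_width: 0.622
gripper_force: 42.9
```

Call:
{"fn": "servo_tool", "kwargs": {"delta_pos": [[0, 0, 0], [0, 0, 0], [0, 0, 0], [0, 0, 0], [0, 0, 0]], "twist": [[0, 0, 0], [0, 0, 0], [0, 0, 0], [0, 0, 0], [0, 0, 0]], "fingers": [90, 60, 30, 0, 0]}}

```text
time: 7.55
position: [0.5007, 0.0138, 0.1087]
eef_rot: [3.141, 0.0, -0.122]
contact_force: [0.0, -0.5, -0.3]
grip_width: 0.998
gripper_force: 0.0
```

Call:
{"fn": "servo_tool", "kwargs": {"delta_pos": [[0, 0, -10], [0, 0, -30], [0, 0, -35], [0, 0, -35], [0, 0, -20]], "twist": [[0, 0, 0], [0, 0, 0], [0, 0, 0], [0, 0, 0], [0, 0, 0]], "fingers": [0, 0, 0, 0, 0]}}

```text
time: 8.05
position: [0.5015, 0.0137, 0.2432]
eef_rot: [-3.141, -0.005, -0.122]
contact_force: [0.9, 0.4, 0.8]
grip_width: 0.999
gripper_force: 0.0
```

```bash
python3 -c "
from h import *
st(); go((.6235,.2755,.24),.16)"
```

```text
{'time': 8.05, 'position': [0.502, 0.014, 0.243], 'eef_rot': [-3.141, -0.005, -0.122], 'contact_force': [0.947, 0.37, 0.789], 'grip_width': 0.999, 'gripper_force': 0.0}
to (0.6235, 0.2755, 0.24) tool mm [  89.1 -274.7    3.9] twist [ -0.   -0.3 -16.2]
```

Call:
{"fn": "servo_tool", "kwargs": {"delta_pos": [[8, -20, 0], [10, -32, 0], [10, -32, 0], [10, -32, 0], [10, -32, 0]], "twist": [[0, 0, 0], [0, 0, 0], [0, 0, 0], [0, 0, 0], [0, 0, 0]], "fingers": [0, 0, 0, 0, 0]}}

```text
time: 8.55
position: [0.567, 0.1562, 0.2398]
eef_rot: [-3.141, -0.001, -0.122]
contact_force: [0.4, -1.0, 0.1]
grip_width: 0.997
gripper_force: 0.0
```

Call:
{"fn": "servo_tool", "kwargs": {"delta_pos": [[10, -32, 0], [10, -32, 0], [10, -32, 0], [10, -32, 0], [0, 0, 0]], "twist": [[0, 0, 0], [0, 0, 0], [0, 0, 0], [0, 0, 0], [0, 0, -4]], "fingers": [0, 0, 0, 0, 0]}}

```text
time: 9.05
position: [0.6221, 0.2802, 0.2366]
eef_rot: [3.14, 0.003, -0.049]
contact_force: [-1.1, -0.3, -1.0]
grip_width: 1.001
gripper_force: 0.0
```

Call:
{"fn": "servo_tool", "kwargs": {"delta_pos": [[0, 0, 0], [0, 0, 0], [0, 0, 0], [0, 0, 0]], "twist": [[0, 0, -6], [0, 0, -6], [0, 0, 0], [0, 0, 0]], "fingers": [0, 0, 0, 0]}}

```text
time: 9.45
position: [0.6218, 0.2771, 0.2393]
eef_rot: [-3.142, -0.0, 0.154]
contact_force: [-0.1, -0.8, -0.2]
grip_width: 1.002
gripper_force: 0.0
```

```bash
python3 -c "
from h import *
st(); go((.6235,.2765,.11),.16)
t=grab_frame('top'); s=grab_frame('side')
a=cv2.resize(t['img'][160:320,190:350],(480,480),interpolation=2);b=cv2.resize(s['img'][60:320,190:350],(320,520),interpolation=2)
o=np.zeros((600,800,3),np.uint8);o[:480,:480]=a;o[:520,480:]=b;cv2.imwrite('pics/p3.png',o)
for sg in(1,-1): print(proj(s,bot.sense()['position']+[0,0,.013]+sg*.05*np.array([.16,-.985,0])))"
```

```text
{'time': 9.45, 'position': [0.622, 0.277, 0.239], 'eef_rot': [-3.142, -0.0, 0.154], 'contact_force': [-0.127, -0.763, -0.211], 'grip_width': 1.002, 'gripper_force': 0.0}
to (0.6235, 0.2765, 0.11) tool mm [  1.5   0.9 129.3] twist [-0.  -0.  -0.3]
[269.04955933 113.64851519]
[239.14353062  99.47247137]
```

View pics/p3.png

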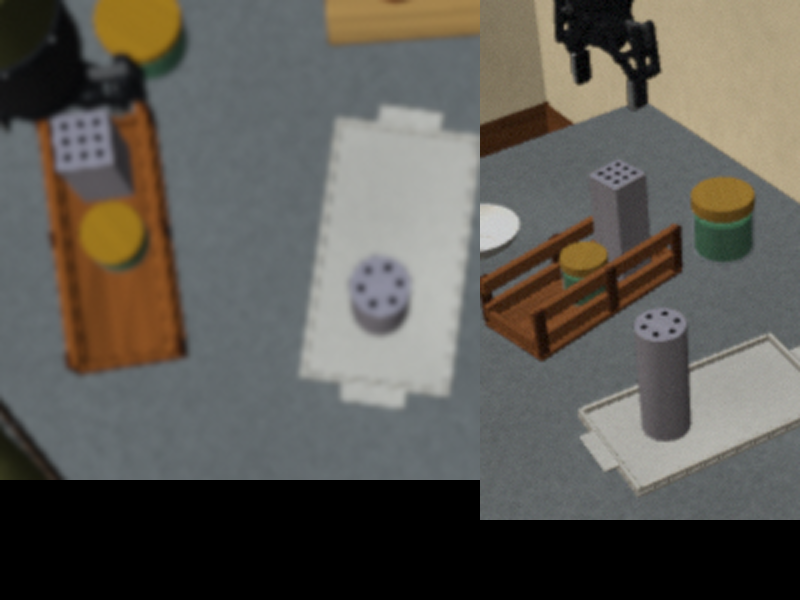

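The round holder stands on the tray's near half (its top at about (316,256) in top), and the open fingers straddle the square holder. I descend and grip.

Call:
{"fn": "servo_tool", "kwargs": {"delta_pos": [[1.5, 1, 25], [0, 0, 35], [0, 0, 35], [0, 0, 25], [0, 0, 8]], "twist": [[0, 0, 0], [0, 0, 0], [0, 0, 0], [0, 0, 0], [0, 0, 0]], "fingers": [0, 0, 0, 0, 0]}}

```text
time: 10.05
position: [0.6219, 0.2755, 0.107]
eef_rot: [3.14, 0.005, 0.156]
contact_force: [-0.4, -0.3, -0.6]
grip_width: 0.998
gripper_force: 0.0
```

Call:
{"fn": "servo_tool", "kwargs": {"delta_pos": [[0, 0, 0], [0, 0, 0], [0, 0, 0], [0, 0, 0], [0, 0, 0]], "twist": [[0, 0, 0], [0, 0, 0], [0, 0, 0], [0, 0, 0], [0, 0, 0]], "fingers": [0, 70, 90, 100, 110]}}

```text
time: 10.55
position: [0.6241, 0.2771, 0.1127]
eef_rot: [-3.14, -0.003, 0.157]
contact_force: [-0.4, 1.3, 3.2]
grip_width: 0.58
gripper_force: 42.7
```

Call:
{"fn": "servo_tool", "kwargs": {"delta_pos": [[0, 0, 0], [0, 0, 0], [0, 0, 0], [0, 0, 0], [0, 0, 0]], "twist": [[0, 0, 0], [0, 0, 0], [0, 0, 0], [0, 0, 0], [0, 0, 0]], "fingers": [130, 150, 160, 160, 160]}}

```text
time: 11.05
position: [0.6241, 0.2772, 0.1127]
eef_rot: [-3.14, -0.003, 0.158]
contact_force: [-0.6, 1.6, 6.1]
grip_width: 0.579
gripper_force: 42.9
```

Call:
{"fn": "servo_tool", "kwargs": {"delta_pos": [[0, 0, -10], [0, 0, -20], [0, 0, -20], [0, 0, -20], [0, 0, -20]], "twist": [[0, 0, 0], [0, 0, 0], [0, 0, 0], [0, 0, 0], [0, 0, 0]], "fingers": [160, 160, 160, 160, 160]}}

```text
time: 11.55
position: [0.6228, 0.2758, 0.2006]
eef_rot: [3.14, 0.003, 0.157]
contact_force: [-0.1, -0.7, -2.0]
grip_width: 0.58
gripper_force: 42.0
```

```bash
python3 -c "
from h import *
st(); go((.600,.003,.20),-.12)"
```

```text
{'time': 11.55, 'position': [0.623, 0.276, 0.201], 'eef_rot': [3.14, 0.003, 0.157], 'contact_force': [-0.094, -0.654, -2.002], 'grip_width': 0.58, 'gripper_force': 41.982}
to (0.6, 0.003, 0.2) tool mm [-65.2 265.9   1.1] twist [ 0.1  0.1 15.9]
```

Call:
{"fn": "servo_tool", "kwargs": {"delta_pos": [[-4, 15, 0], [-7, 28, 0], [-7, 28, 0], [-7, 28, 0], [-7, 28, 0]], "twist": [[0, 0, 0], [0, 0, 0], [0, 0, 0], [0, 0, 0], [0, 0, 0]], "fingers": [160, 160, 160, 160, 160]}}

```text
time: 12.05
position: [0.6106, 0.1439, 0.1991]
eef_rot: [3.141, 0.003, 0.157]
contact_force: [0.3, -0.3, -2.8]
grip_width: 0.576
gripper_force: 42.1
```

Call:
{"fn": "servo_tool", "kwargs": {"delta_pos": [[-7, 28, 0], [-7, 28, 0], [-7, 28, 0], [-7, 28, 0], [-4, 18, 0]], "twist": [[0, 0, 0], [0, 0, 0], [0, 0, 0], [0, 0, 0], [0, 0, 0]], "fingers": [160, 160, 160, 160, 160]}}

```text
time: 12.55
position: [0.5992, 0.0101, 0.1996]
eef_rot: [3.141, 0.003, 0.156]
contact_force: [0.3, 0.4, -2.5]
grip_width: 0.583
gripper_force: 42.1
```

Call:
{"fn": "servo_tool", "kwargs": {"delta_pos": [[-2, 9, 0], [0, 0, 0], [0, 0, 0], [0, 0, 0], [0, 0, 0]], "twist": [[0, 0, 0], [0, 0, 5], [0, 0, 6], [0, 0, 5], [0, 0, 0]], "fingers": [160, 160, 160, 160, 160]}}

```text
time: 13.05
position: [0.5997, 0.0038, 0.2001]
eef_rot: [3.141, 0.001, -0.122]
contact_force: [0.1, 0.7, -2.6]
grip_width: 0.577
gripper_force: 42.1
```

```bash
python3 -c "
from h import *
st(); go((.600,.003,.1097),-.12)"
```

```text
{'time': 13.05, 'position': [0.6, 0.004, 0.2], 'eef_rot': [3.141, 0.001, -0.122], 'contact_force': [0.113, 0.666, -2.584], 'grip_width': 0.577, 'gripper_force': 42.13}
to (0.6, 0.003, 0.1097) tool mm [ 0.5  0.7 90.4] twist [ 0.   0.1 -0.1]
```

Call:
{"fn": "servo_tool", "kwargs": {"delta_pos": [[0, 0, 10], [0, 0, 25], [0, 0, 25], [0, 0, 15], [0, 0, 8]], "twist": [[0, 0, 0], [0, 0, 0], [0, 0, 0], [0, 0, 0], [0, 0, 0]], "fingers": [160, 160, 160, 160, 160]}}

```text
time: 13.55
position: [0.5989, 0.0033, 0.1154]
eef_rot: [3.141, 0.003, -0.121]
contact_force: [-0.1, 0.3, -2.4]
grip_width: 0.581
gripper_force: 42.0
```

Call:
{"fn": "servo_tool", "kwargs": {"delta_pos": [[0, 0, 3], [0, 0, 2], [0, 0, 1], [0, 0, 0], [0, 0, 0]], "twist": [[0, 0, 0], [0, 0, 0], [0, 0, 0], [0, 0, 0], [0, 0, 0]], "fingers": [160, 160, 160, 160, 160]}}

```text
time: 14.05
position: [0.6001, 0.0034, 0.1125]
eef_rot: [-3.141, -0.001, -0.122]
contact_force: [0.2, -0.5, -2.6]
grip_width: 0.581
gripper_force: 42.1
```

Call:
{"fn": "servo_tool", "kwargs": {"delta_pos": [[0, 0, 1.5], [0, 0, 0], [0, 0, 0]], "twist": [[0, 0, 0], [0, 0, 0], [0, 0, 0]], "fingers": [160, 160, 160]}}

```text
time: 14.35
position: [0.5998, 0.0033, 0.1103]
eef_rot: [3.141, 0.0, -0.122]
contact_force: [0.2, 1.1, -2.8]
grip_width: 0.579
gripper_force: 42.1
```

Call:
{"fn": "servo_tool", "kwargs": {"delta_pos": [[0, 0, 1], [0, 0, 0.5], [0, 0, 0], [0, 0, 0]], "twist": [[0, 0, 0], [0, 0, 0], [0, 0, 0], [0, 0, 0]], "fingers": [160, 160, 160, 160]}}

```text
time: 14.75
position: [0.6001, 0.0033, 0.1097]
eef_rot: [3.142, -0.001, -0.122]
contact_force: [-0.7, 1.5, 3.3]
grip_width: 0.58
gripper_force: 42.5
```

Call:
{"fn": "servo_tool", "kwargs": {"delta_pos": [[0, 0, 0], [0, 0, 0], [0, 0, 0], [0, 0, 0], [0, 0, 0]], "twist": [[0, 0, 0], [0, 0, 0], [0, 0, 0], [0, 0, 0], [0, 0, 0]], "fingers": [90, 60, 30, 0, 0]}}

```text
time: 15.25
position: [0.5999, 0.0033, 0.1088]
eef_rot: [3.141, -0.0, -0.122]
contact_force: [0.1, 1.3, -0.8]
grip_width: 0.996
gripper_force: 0.0
```

Call:
{"fn": "servo_tool", "kwargs": {"delta_pos": [[0, 0, -10], [0, 0, -30], [0, 0, -35], [0, 0, -35], [0, 0, -20]], "twist": [[0, 0, 0], [0, 0, 0], [0, 0, 0], [0, 0, 0], [0, 0, 0]], "fingers": [0, 0, 0, 0, 0]}}

```text
time: 15.75
position: [0.6006, 0.0031, 0.2435]
eef_rot: [-3.141, -0.005, -0.122]
contact_force: [-0.1, -0.5, -0.1]
grip_width: 1.002
gripper_force: 0.0
```

Call:
{"fn": "servo_tool", "kwargs": {"delta_pos": [[0, 0, 0], [0, 0, 0], [0, 0, 0], [0, 0, 0], [0, 0, 0]], "twist": [[0, 0, 8.2], [0, 0, 8.2], [0, 0, 8.2], [0, 0, 8.2], [0, 0, 8.2]], "fingers": [0, 0, 0, 0, 0]}}

```text
time: 16.25
position: [0.5999, 0.0032, 0.2398]
eef_rot: [-3.141, -0.001, -0.844]
contact_force: [0.0, -1.0, 1.0]
grip_width: 1.001
gripper_force: 0.0
```

Call:
{"fn": "servo_tool", "kwargs": {"delta_pos": [[0, 0, 0], [0, 0, 0], [0, 0, 0], [0, 0, 0], [0, 0, 0]], "twist": [[0, 0, 8.2], [0, 0, 8.2], [0, 0, 8.2], [0, 0, 8], [0, 0, 0]], "fingers": [0, 0, 0, 0, 0]}}

```text
time: 16.75
position: [0.5999, 0.0033, 0.2397]
eef_rot: [-3.141, -0.0, -1.408]
contact_force: [0.1, -0.1, 0.4]
grip_width: 0.999
gripper_force: 0.0
```

```bash
python3 -c "
from h import *
st(); go((.559,.262,.22),-1.406)"
```

```text
{'time': 16.75, 'position': [0.6, 0.003, 0.24], 'eef_rot': [-3.141, -0.0, -1.408], 'contact_force': [0.093, -0.067, 0.419], 'grip_width': 0.999, 'gripper_force': 0.0}
to (0.559, 0.262, 0.22) tool mm [-261.9   -1.6   19.7] twist [-0.1 -0.  -0.1]
```

Run:
```python
from h import *
t=grab_frame("top"); s=grab_frame("side")
lt,c1=blob(hsv(t,(15,150,110),(30,255,255)),(212,222,245,262)); ls,c2=blob(hsv(s,(15,120,115),(30,255,255)),(222,172,265,215))
print(lt,cv2.boundingRect(c1),ls,cv2.boundingRect(c2),tri(t,lt,s,ls),plane(t,lt,.068),plane(s,ls,.068))
for n,p in [("r",(.5013,.014,.145)),("s",(.6,.0033,.145))]: print(n,proj(s,p),proj(t,p))
cv2.imwrite('pics/p4.png',np.hstack([cv2.resize(t['img'][180:310,200:360],(400,325)),cv2.resize(s['img'][120:330,190:390],(400,420))[:325]]))
```

```text
Traceback (most recent call last):
  File "h.py", line 16, in blob
    cs=max(cv2.findContours(mm,cv2.RETR_EXTERNAL,cv2.CHAIN_APPROX_NONE)[0],key=cv2.contourArea)
ValueError: max() iterable argument is empty
```

Call:
{"fn": "servo_tool", "kwargs": {"delta_pos": [[-15, 0, 0], [-30, 0, 0], [-30, 0, 0], [-30, 0, 0], [-30, 0, 0]], "twist": [[0, 0, 0], [0, 0, 0], [0, 0, 0], [0, 0, 0], [0, 0, 0]], "fingers": [0, 0, 0, 0, 0]}}

```text
time: 17.35
position: [0.5773, 0.1383, 0.2391]
eef_rot: [-3.141, 0.0, -1.404]
contact_force: [0.7, -0.6, -0.3]
grip_width: 1.002
gripper_force: 0.0
```

Call:
{"fn": "servo_tool", "kwargs": {"delta_pos": [[-30, 0, 0], [-30, 0, 0], [-30, 0, 0], [-25, 0, 0], [-10, 0, 0]], "twist": [[0, 0, 0], [0, 0, 0], [0, 0, 0], [0, 0, 0], [0, 0, 0]], "fingers": [0, 0, 0, 0, 0]}}

```text
time: 17.85
position: [0.5564, 0.2624, 0.2385]
eef_rot: [3.141, 0.0, -1.402]
contact_force: [0.5, 0.0, -0.3]
grip_width: 1.001
gripper_force: 0.0
```

Run:
```python
from h import *
t=grab_frame("top"); s=grab_frame("side")
st(); go((.559,.262,.03),-1.406)
ls,c2=blob(hsv(s,(15,120,115),(30,255,255)),(222,172,265,215))
print(ls,cv2.boundingRect(c2),plane(s,ls,.068))
for n,p in [("r",(.5013,.014,.145)),("s",(.6,.0033,.145))]: print(n,proj(s,p),proj(t,p))
cv2.imwrite('pics/p4.png',np.hstack([cv2.resize(t['img'][170:310,190:350],(400,350)),cv2.resize(s['img'][80:330,180:380],(400,500))[:350]]))
```

```text
{'time': 17.95, 'position': [0.557, 0.261, 0.239], 'eef_rot': [3.141, -0.0, -1.403], 'contact_force': [-0.16, -1.085, 0.346], 'grip_width': 0.998, 'gripper_force': 0.0}
to (0.559, 0.262, 0.03) tool mm [ -0.4  -2.4 208.5] twist [ 0.  -0.   0.2]
[241.13263158 187.47087719] (230, 181, 24, 14) [0.55692041 0.25754685 0.068     ]
r [279.19470703 221.82611166] [317.3136168  255.58120065]
s [321.31960754 205.82393509] [322.29072597 218.28545619]
```

View pics/p4.png

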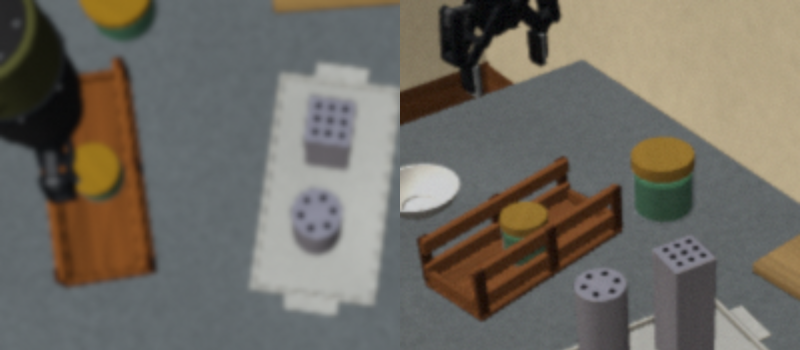

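Both holders stand on the tray ((322,218) and (317,255) in top), the jar is still alone in the caddy, and the open fingers are above it. I descend.

Call:
{"fn": "servo_tool", "kwargs": {"delta_pos": [[-0.5, -1.5, 25], [0, 0, 40], [0, 0, 40], [0, 0, 25], [0, 0, 10]], "twist": [[0, 0, 0], [0, 0, 0], [0, 0, 0], [0, 0, 0], [0, 0, 0]], "fingers": [0, 0, 0, 0, 0]}}

```text
time: 18.45
position: [0.5576, 0.2588, 0.0955]
eef_rot: [3.137, -0.002, -1.407]
contact_force: [-0.2, -0.3, 0.6]
grip_width: 1.0
gripper_force: 0.0
```

Call:
{"fn": "servo_tool", "kwargs": {"delta_pos": [[0, 0, 15], [0, 0, 20], [0, 0, 20], [0, 0, 15], [0, 0, 5]], "twist": [[0, 0, 0], [0, 0, 0], [0, 0, 0], [0, 0, 0], [0, 0, 0]], "fingers": [0, 0, 0, 0, 0]}}

```text
time: 18.95
position: [0.5585, 0.2602, 0.0226]
eef_rot: [3.14, -0.001, -1.407]
contact_force: [-0.5, -0.1, -0.5]
grip_width: 1.001
gripper_force: 0.0
```

Call:
{"fn": "servo_tool", "kwargs": {"delta_pos": [[0, 0, 0], [0, 0, 0], [0, 0, 0], [0, 0, 0], [0, 0, 0]], "twist": [[0, 0, 0], [0, 0, 0], [0, 0, 0], [0, 0, 0], [0, 0, 0]], "fingers": [0, 40, 60, 80, 90]}}

```text
time: 19.45
position: [0.5592, 0.2609, 0.025]
eef_rot: [-3.14, 0.0, -1.406]
contact_force: [-0.5, 0.3, 3.2]
grip_width: 0.672
gripper_force: 43.4
```

Call:
{"fn": "servo_tool", "kwargs": {"delta_pos": [[0, 0, 0], [0, 0, 0], [0, 0, 0], [0, 0, 0], [0, 0, 0]], "twist": [[0, 0, 0], [0, 0, 0], [0, 0, 0], [0, 0, 0], [0, 0, 0]], "fingers": [110, 130, 150, 150, 150]}}

```text
time: 19.95
position: [0.5592, 0.2609, 0.0249]
eef_rot: [-3.14, 0.0, -1.406]
contact_force: [-1.7, -0.6, 6.4]
grip_width: 0.67
gripper_force: 43.4
```

Call:
{"fn": "servo_tool", "kwargs": {"delta_pos": [[0, 0, -10], [0, 0, -30], [0, 0, -40], [0, 0, -40], [0, 0, -40]], "twist": [[0, 0, 0], [0, 0, 0], [0, 0, 0], [0, 0, 0], [0, 0, 0]], "fingers": [150, 150, 150, 150, 150]}}

```text
time: 20.45
position: [0.5582, 0.2603, 0.1848]
eef_rot: [3.14, -0.0, -1.407]
contact_force: [0.0, 1.2, -2.2]
grip_width: 0.669
gripper_force: 43.5
```

Call:
{"fn": "servo_tool", "kwargs": {"delta_pos": [[0, 0, -20], [0, 0, -10], [0, 0, 0]], "twist": [[0, 0, 0], [0, 0, 0], [0, 0, 0]], "fingers": [150, 150, 150]}}

```text
time: 20.75
position: [0.5589, 0.2608, 0.2144]
eef_rot: [-3.141, 0.001, -1.407]
contact_force: [0.2, 0.1, -2.8]
grip_width: 0.67
gripper_force: 43.5
```

```bash
python3 -c "
from h import *
st(); go((.547,-.252,.21),-1.406)"
```

```text
{'time': 20.75, 'position': [0.559, 0.261, 0.214], 'eef_rot': [-3.141, 0.001, -1.407], 'contact_force': [0.202, 0.081, -2.763], 'grip_width': 0.67, 'gripper_force': 43.527}
to (0.547, -0.252, 0.21) tool mm [503.9  95.5   4. ] twist [-0.  0. -0.]
```

Call:
{"fn": "servo_tool", "kwargs": {"delta_pos": [[12, 2.5, 0], [30, 5.7, 0], [30, 5.7, 0], [30, 5.7, 0], [30, 5.7, 0]], "twist": [[0, 0, 0], [0, 0, 0], [0, 0, 0], [0, 0, 0], [0, 0, 0]], "fingers": [150, 150, 150, 150, 150]}}

```text
time: 21.25
position: [0.5543, 0.1244, 0.2114]
eef_rot: [3.138, -0.001, -1.407]
contact_force: [0.6, -0.5, -2.3]
grip_width: 0.67
gripper_force: 43.5
```

Call:
{"fn": "servo_tool", "kwargs": {"delta_pos": [[30, 5.7, 0], [30, 5.7, 0], [30, 5.7, 0], [30, 5.7, 0], [30, 5.7, 0]], "twist": [[0, 0, 0], [0, 0, 0], [0, 0, 0], [0, 0, 0], [0, 0, 0]], "fingers": [150, 150, 150, 150, 150]}}

```text
time: 21.75
position: [0.5505, -0.0281, 0.2115]
eef_rot: [3.138, 0.0, -1.407]
contact_force: [0.2, 0.5, -2.8]
grip_width: 0.668
gripper_force: 43.5
```

Call:
{"fn": "servo_tool", "kwargs": {"delta_pos": [[30, 5.7, 0], [30, 5.7, 0], [30, 5.7, 0], [30, 5.7, 0], [30, 5.7, 0]], "twist": [[0, 0, 0], [0, 0, 0], [0, 0, 0], [0, 0, 0], [0, 0, 0]], "fingers": [150, 150, 150, 150, 150]}}

```text
time: 22.25
position: [0.5469, -0.1805, 0.2114]
eef_rot: [3.138, 0.001, -1.407]
contact_force: [0.2, 0.8, -1.2]
grip_width: 0.67
gripper_force: 43.5
```

Call:
{"fn": "servo_tool", "kwargs": {"delta_pos": [[30, 5.7, 0], [25, 5, 0], [12, 2, 0], [0, 0, 0], [0, 0, 0]], "twist": [[0, 0, 0], [0, 0, 0], [0, 0, 0], [0, 0, 0], [0, 0, 0]], "fingers": [150, 150, 150, 150, 150]}}

```text
time: 22.75
position: [0.5461, -0.247, 0.2125]
eef_rot: [3.14, 0.001, -1.407]
contact_force: [0.1, 0.4, -2.9]
grip_width: 0.669
gripper_force: 43.5
```

```bash
python3 -c "
from h import *
st(); go((.547,-.252,.0249),-1.406)
t=grab_frame('top'); s=grab_frame('side')
cv2.imwrite('pics/p5.png',np.hstack([cv2.resize(t['img'][180:320,340:500],(400,350)),cv2.resize(s['img'][180:400,300:500],(400,440))[:350]]))"
```

```text
{'time': 22.75, 'position': [0.546, -0.247, 0.213], 'eef_rot': [3.14, 0.001, -1.407], 'contact_force': [0.099, 0.376, -2.931], 'grip_width': 0.669, 'gripper_force': 43.525}
to (0.547, -0.252, 0.0249) tool mm [  5.3  -0.4 187.6] twist [ 0.1  0.1 -0.1]
```

View pics/p5.png

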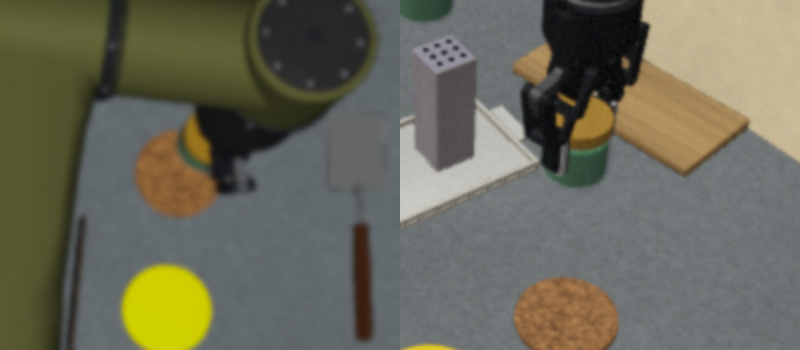

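The jar hangs upright above the cork disc (side ~(383,338)), clear of the spatula. I lower it.

Call:
{"fn": "servo_tool", "kwargs": {"delta_pos": [[5, -0.5, 15], [0, 0, 40], [0, 0, 40], [0, 0, 35], [0, 0, 20]], "twist": [[0, 0, 0], [0, 0, 0], [0, 0, 0], [0, 0, 0], [0, 0, 0]], "fingers": [150, 150, 150, 150, 150]}}

```text
time: 23.35
position: [0.5458, -0.2509, 0.0586]
eef_rot: [3.137, 0.003, -1.406]
contact_force: [0.0, -0.4, -2.8]
grip_width: 0.671
gripper_force: 43.6
```

Call:
{"fn": "servo_tool", "kwargs": {"delta_pos": [[0, 0, 15], [0, 0, 10], [0, 0, 5], [0, 0, 2], [0, 0, 0]], "twist": [[0, 0, 0], [0, 0, 0], [0, 0, 0], [0, 0, 0], [0, 0, 0]], "fingers": [150, 150, 150, 150, 150]}}

```text
time: 23.85
position: [0.5484, -0.2522, 0.0326]
eef_rot: [-3.14, -0.001, -1.407]
contact_force: [-0.8, 0.3, -2.8]
grip_width: 0.669
gripper_force: 43.6
```

```bash
python3 -c "
from h import *
st(); go((.547,-.252,.0249),-1.406)"
```

```text
{'time': 23.85, 'position': [0.548, -0.252, 0.033], 'eef_rot': [-3.14, -0.001, -1.407], 'contact_force': [-0.822, 0.332, -2.767], 'grip_width': 0.669, 'gripper_force': 43.555}
to (0.547, -0.252, 0.0249) tool mm [-0.4  1.3  7.7] twist [-0.1 -0.  -0. ]
```

Call:
{"fn": "servo_tool", "kwargs": {"delta_pos": [[0, 0, 3], [0, 0, 2], [0, 0, 1], [0, 0, 0], [0, 0, 0]], "twist": [[0, 0, 0], [0, 0, 0], [0, 0, 0], [0, 0, 0], [0, 0, 0]], "fingers": [150, 150, 150, 150, 150]}}

```text
time: 24.35
position: [0.5479, -0.2521, 0.026]
eef_rot: [-3.142, -0.0, -1.407]
contact_force: [0.2, -0.1, -3.4]
grip_width: 0.671
gripper_force: 43.6
```

Call:
{"fn": "servo_tool", "kwargs": {"delta_pos": [[0, 0, 1], [0, 0, 1], [0, 0, 0], [0, 0, 0]], "twist": [[0, 0, 0], [0, 0, 0], [0, 0, 0], [0, 0, 0]], "fingers": [150, 150, 150, 150]}}

```text
time: 24.75
position: [0.5481, -0.2522, 0.0249]
eef_rot: [-3.141, -0.001, -1.406]
contact_force: [-4.5, 3.3, 4.8]
grip_width: 0.667
gripper_force: 44.1
```

Call:
{"fn": "servo_tool", "kwargs": {"delta_pos": [[0, 0, 0], [0, 0, 0], [0, 0, 0], [0, 0, 0], [0, 0, 0]], "twist": [[0, 0, 0], [0, 0, 0], [0, 0, 0], [0, 0, 0], [0, 0, 0]], "fingers": [80, 60, 30, 0, 0]}}

```text
time: 25.25
position: [0.5479, -0.2521, 0.0237]
eef_rot: [3.141, -0.0, -1.407]
contact_force: [0.7, -0.4, 0.0]
grip_width: 1.001
gripper_force: 0.0
```

Call:
{"fn": "servo_tool", "kwargs": {"delta_pos": [[0, 0, -10], [0, 0, -30], [0, 0, -45], [0, 0, -45], [0, 0, -45]], "twist": [[0, 0, 0], [0, 0, 0], [0, 0, 0], [0, 0, 0], [0, 0, 0]], "fingers": [0, 0, 0, 0, 0]}}

```text
time: 25.75
position: [0.5476, -0.2522, 0.2017]
eef_rot: [-3.141, -0.001, -1.407]
contact_force: [1.7, 0.4, 0.0]
grip_width: 0.998
gripper_force: 0.0
```

Call:
{"fn": "servo_tool", "kwargs": {"delta_pos": [[0, 0, -30], [0, 0, -10], [0, 0, 0], [0, 0, 0], [0, 0, 0]], "twist": [[0, 0, -7.4], [0, 0, -8.2], [0, 0, -8.2], [0, 0, -8.2], [0, 0, -8.2]], "fingers": [0, 0, 0, 0, 0]}}

```text
time: 26.25
position: [0.5479, -0.2521, 0.2399]
eef_rot: [-3.141, -0.001, -0.699]
contact_force: [-0.4, -0.6, 0.0]
grip_width: 1.002
gripper_force: 0.0
```

Call:
{"fn": "servo_tool", "kwargs": {"delta_pos": [[0, 0, 0], [0, 0, 0], [0, 0, 0], [0, 0, 0], [0, 0, 0]], "twist": [[0, 0, -8.2], [0, 0, -8.2], [0, 0, -8.2], [0, 0, -8.2], [0, 0, 0]], "fingers": [0, 0, 0, 0, 0]}}

```text
time: 26.75
position: [0.5479, -0.2522, 0.2397]
eef_rot: [3.141, -0.001, -0.131]
contact_force: [-0.5, -0.3, 0.1]
grip_width: 1.005
gripper_force: 0.0
```

```bash
python3 -c "
from h import *
st(); go((.6,.0033,.24),-.122)"
```

```text
{'time': 26.75, 'position': [0.548, -0.252, 0.24], 'eef_rot': [3.141, -0.001, -0.131], 'contact_force': [-0.49, -0.313, 0.075], 'grip_width': 1.005, 'gripper_force': 0.0}
to (0.6, 0.0033, 0.24) tool mm [  18.2 -260.1   -0.3] twist [ 0.  -0.1 -0.5]
```

Call:
{"fn": "servo_tool", "kwargs": {"delta_pos": [[1, -15, 0], [2, -30, 0], [2, -30, 0], [2, -30, 0], [2, -30, 0]], "twist": [[0, 0, 0], [0, 0, 0], [0, 0, 0], [0, 0, 0], [0, 0, -0.5]], "fingers": [0, 0, 0, 0, 0]}}

```text
time: 27.25
position: [0.5748, -0.1177, 0.2393]
eef_rot: [-3.142, -0.001, -0.127]
contact_force: [-1.1, 0.1, -0.6]
grip_width: 0.999
gripper_force: 0.0
```

Call:
{"fn": "servo_tool", "kwargs": {"delta_pos": [[2, -30, 0], [2, -30, 0], [2, -30, 0], [2, -25, 0], [1, -10, 0]], "twist": [[0, 0, 0], [0, 0, 0], [0, 0, 0], [0, 0, 0], [0, 0, 0]], "fingers": [0, 0, 0, 0, 0]}}

```text
time: 27.75
position: [0.5991, 0.0061, 0.2389]
eef_rot: [-3.141, 0.0, -0.125]
contact_force: [-0.1, -0.4, -0.5]
grip_width: 1.002
gripper_force: 0.0
```

```bash
python3 -c "
from h import *
st(); go((.6,.0033,.1097),-.122)
t=grab_frame('top'); s=grab_frame('side')
lo,hi=(15,150,110),(30,255,255)
p,c=blob(hsv(t,(15,175,115),(26,255,255)),(390,225,435,275)); q,d=blob(hsv(s,(15,120,115),(26,255,255)),(350,260,420,350)); print(p,cv2.boundingRect(c),q,cv2.boundingRect(d),plane(t,p,.068),plane(s,q,.068))
cv2.imwrite('pics/p6.png',np.hstack([cv2.resize(t['img'][170:310,290:450],(400,350)),cv2.resize(s['img'][160:380,260:460],(400,440))[90:]]))"
```

```text
{'time': 27.75, 'position': [0.599, 0.006, 0.239], 'eef_rot': [-3.141, 0.0, -0.125], 'contact_force': [-0.105, -0.364, -0.453], 'grip_width': 1.002, 'gripper_force': 0.0}
to (0.6, 0.0033, 0.1097) tool mm [  1.3   2.7 129.2] twist [-0.   0.  -0.2]
[414.61179487 245.26051282] (405, 235, 21, 21) [383.9835199  316.92381841] (369, 306, 31, 23) [ 0.54763375 -0.25088076  0.068     ] [ 0.54493523 -0.25300872  0.068     ]
```

View pics/p6.png

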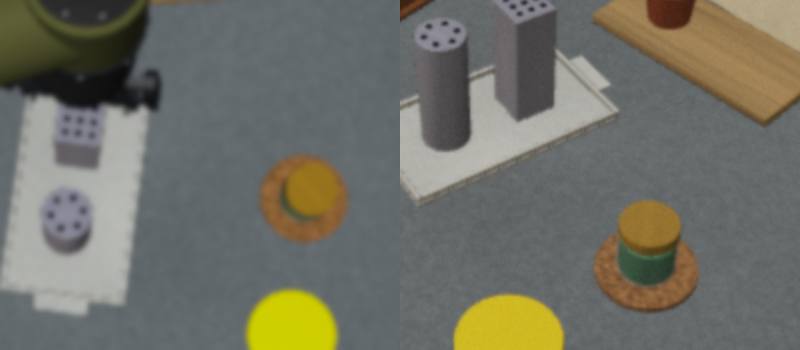

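The jar stands upright in the middle of the cork trivet, within 2 mm by the measurement, and both holders are on the tray. Now I return the square holder.

Call:
{"fn": "servo_tool", "kwargs": {"delta_pos": [[1, 1, 25], [0, 0, 35], [0, 0, 35], [0, 0, 25], [0, 0, 9]], "twist": [[0, 0, 0], [0, 0, 0], [0, 0, 0], [0, 0, 0], [0, 0, 0]], "fingers": [0, 0, 0, 0, 0]}}

```text
time: 28.35
position: [0.5982, 0.0012, 0.1067]
eef_rot: [3.14, 0.004, -0.126]
contact_force: [0.0, -0.5, 0.2]
grip_width: 1.002
gripper_force: 0.0
```

Call:
{"fn": "servo_tool", "kwargs": {"delta_pos": [[0, 0, 0], [0, 0, 0], [0, 0, 0], [0, 0, 0], [0, 0, 0]], "twist": [[0, 0, 0], [0, 0, 0], [0, 0, 0], [0, 0, 0], [0, 0, 0]], "fingers": [0, 70, 90, 100, 110]}}

```text
time: 28.85
position: [0.6008, 0.0027, 0.1116]
eef_rot: [-3.141, -0.003, -0.124]
contact_force: [0.3, 1.1, 4.2]
grip_width: 0.584
gripper_force: 42.7
```

Call:
{"fn": "servo_tool", "kwargs": {"delta_pos": [[0, 0, 0], [0, 0, 0], [0, 0, 0], [0, 0, 0], [0, 0, 0]], "twist": [[0, 0, 0], [0, 0, 0], [0, 0, 0], [0, 0, 0], [0, 0, 0]], "fingers": [130, 150, 160, 160, 160]}}

```text
time: 29.35
position: [0.6008, 0.0028, 0.1116]
eef_rot: [-3.141, -0.003, -0.123]
contact_force: [1.1, 2.2, 6.1]
grip_width: 0.58
gripper_force: 42.9
```

Call:
{"fn": "servo_tool", "kwargs": {"delta_pos": [[0, 0, -10], [0, 0, -20], [0, 0, -20], [0, 0, -20], [0, 0, -20]], "twist": [[0, 0, 0], [0, 0, 0], [0, 0, 0], [0, 0, 0], [0, 0, 0]], "fingers": [160, 160, 160, 160, 160]}}

```text
time: 29.85
position: [0.5992, 0.0022, 0.1999]
eef_rot: [3.141, 0.002, -0.124]
contact_force: [-0.1, -0.2, -3.0]
grip_width: 0.581
gripper_force: 42.0
```

```bash
python3 -c "
from h import *
st(); go((.6241,.2772,.20),.158)"
```

```text
{'time': 29.85, 'position': [0.599, 0.002, 0.2], 'eef_rot': [3.141, 0.002, -0.124], 'contact_force': [-0.143, -0.245, -2.975], 'grip_width': 0.581, 'gripper_force': 41.954}
to (0.6241, 0.2772, 0.2) tool mm [  -9.3 -276.    -0.3] twist [  0.    0.1 -16.2]
```

Call:
{"fn": "servo_tool", "kwargs": {"delta_pos": [[0, -15, 0], [-1, -28, 0], [-1, -28, 0], [-1, -28, 0], [-1, -28, 0]], "twist": [[0, 0, 0], [0, 0, 0], [0, 0, 0], [0, 0, 0], [0, 0, 0]], "fingers": [160, 160, 160, 160, 160]}}

```text
time: 30.35
position: [0.6108, 0.1305, 0.1979]
eef_rot: [3.14, 0.003, -0.124]
contact_force: [0.9, -0.5, -2.5]
grip_width: 0.582
gripper_force: 42.0
```

Call:
{"fn": "servo_tool", "kwargs": {"delta_pos": [[-1, -28, 0], [-1, -28, 0], [-1, -28, 0], [-1, -28, 0], [-1, -25, 0]], "twist": [[0, 0, 0], [0, 0, 0], [0, 0, 0], [0, 0, 0], [0, 0, 0]], "fingers": [160, 160, 160, 160, 160]}}

```text
time: 30.85
position: [0.6226, 0.2673, 0.1976]
eef_rot: [3.14, 0.003, -0.123]
contact_force: [-0.2, -0.2, -2.3]
grip_width: 0.579
gripper_force: 42.0
```

Call:
{"fn": "servo_tool", "kwargs": {"delta_pos": [[0, -12, 0], [0, 0, 0], [0, 0, 0], [0, 0, 0], [0, 0, 0]], "twist": [[0, 0, 0], [0, 0, -5], [0, 0, -6], [0, 0, -5], [0, 0, 0]], "fingers": [160, 160, 160, 160, 160]}}

```text
time: 31.35
position: [0.6246, 0.2773, 0.1985]
eef_rot: [3.141, 0.002, 0.156]
contact_force: [-0.8, -0.6, -1.6]
grip_width: 0.578
gripper_force: 42.1
```

```bash
python3 -c "
from h import *
st(); go((.6241,.2772,.1146),.158)"
```

```text
{'time': 31.35, 'position': [0.625, 0.277, 0.198], 'eef_rot': [3.141, 0.002, 0.156], 'contact_force': [-0.772, -0.648, -1.581], 'grip_width': 0.578, 'gripper_force': 42.108}
to (0.6241, 0.2772, 0.1146) tool mm [-0.3 -0.  83.9] twist [ 0.   0.1 -0.1]
```

Call:
{"fn": "servo_tool", "kwargs": {"delta_pos": [[0, 0, 10], [0, 0, 25], [0, 0, 25], [0, 0, 12], [0, 0, 6]], "twist": [[0, 0, 0], [0, 0, 0], [0, 0, 0], [0, 0, 0], [0, 0, 0]], "fingers": [160, 160, 160, 160, 160]}}

```text
time: 31.85
position: [0.6243, 0.2768, 0.1195]
eef_rot: [3.14, 0.003, 0.154]
contact_force: [-0.1, 0.4, -2.1]
grip_width: 0.577
gripper_force: 42.0
```

Call:
{"fn": "servo_tool", "kwargs": {"delta_pos": [[0, 0, 1], [0, 0, 1], [0, 0, 1], [0, 0, 0], [0, 0, 0]], "twist": [[0, 0, 0], [0, 0, 0], [0, 0, 0], [0, 0, 0], [0, 0, 0]], "fingers": [160, 160, 160, 160, 160]}}

```text
time: 32.35
position: [0.6252, 0.2775, 0.1194]
eef_rot: [-3.141, -0.001, 0.155]
contact_force: [0.8, 0.4, -1.9]
grip_width: 0.579
gripper_force: 42.1
```

```bash
python3 -c "
from h import *
st(); go((.6241,.2772,.1146),.158)"
```

```text
{'time': 32.35, 'position': [0.625, 0.277, 0.119], 'eef_rot': [-3.141, -0.001, 0.155], 'contact_force': [0.819, 0.355, -1.858], 'grip_width': 0.579, 'gripper_force': 42.059}
to (0.6241, 0.2772, 0.1146) tool mm [-1.2  0.1  4.8] twist [-0.  -0.  -0.2]
```

Call:
{"fn": "servo_tool", "kwargs": {"delta_pos": [[-1, 0, 2], [0, 0, 1], [0, 0, 1], [0, 0, 0], [0, 0, 0]], "twist": [[0, 0, 0], [0, 0, 0], [0, 0, 0], [0, 0, 0], [0, 0, 0]], "fingers": [160, 160, 160, 160, 160]}}

```text
time: 32.85
position: [0.624, 0.2772, 0.1147]
eef_rot: [3.141, 0.0, 0.155]
contact_force: [0.3, 0.6, -2.8]
grip_width: 0.58
gripper_force: 42.1
```

Call:
{"fn": "servo_tool", "kwargs": {"delta_pos": [[0, 0, 1], [0, 0, 0.5], [0, 0, 0], [0, 0, 0]], "twist": [[0, 0, 0], [0, 0, 0], [0, 0, 0], [0, 0, 0]], "fingers": [160, 160, 160, 160]}}

```text
time: 33.25
position: [0.6244, 0.2773, 0.1146]
eef_rot: [-3.141, -0.002, 0.156]
contact_force: [-2.1, -0.2, 5.5]
grip_width: 0.578
gripper_force: 42.4
```

Down, at the expected height. I release and go for the round holder.

Call:
{"fn": "servo_tool", "kwargs": {"delta_pos": [[0, 0, 0], [0, 0, 0], [0, 0, 0], [0, 0, 0], [0, 0, 0]], "twist": [[0, 0, 0], [0, 0, 0], [0, 0, 0], [0, 0, 0], [0, 0, 0]], "fingers": [90, 60, 30, 0, 0]}}

```text
time: 33.75
position: [0.624, 0.2771, 0.113]
eef_rot: [3.141, 0.0, 0.155]
contact_force: [-0.3, 0.4, 0.5]
grip_width: 1.004
gripper_force: 0.0
```

Call:
{"fn": "servo_tool", "kwargs": {"delta_pos": [[0, 0, -10], [0, 0, -30], [0, 0, -35], [0, 0, -35], [0, 0, -15]], "twist": [[0, 0, 0], [0, 0, 0], [0, 0, 0], [0, 0, 0], [0, 0, 0]], "fingers": [0, 0, 0, 0, 0]}}

```text
time: 34.25
position: [0.6251, 0.2772, 0.2442]
eef_rot: [-3.14, -0.007, 0.155]
contact_force: [0.8, -0.8, -0.1]
grip_width: 0.998
gripper_force: 0.0
```

```bash
python3 -c "
from h import *
st(); go((.5013,.014,.24),-.122)"
```

```text
{'time': 34.25, 'position': [0.625, 0.277, 0.244], 'eef_rot': [-3.14, -0.007, 0.155], 'contact_force': [0.788, -0.758, -0.102], 'grip_width': 0.998, 'gripper_force': 0.0}
to (0.5013, 0.014, 0.24) tool mm [-163.   240.9    2.7] twist [-0.2 -0.4 15.9]
```

Call:
{"fn": "servo_tool", "kwargs": {"delta_pos": [[-10, 15, 0], [-18, 27, 0], [-18, 27, 0], [-18, 27, 0], [-18, 27, 0]], "twist": [[0, 0, 0], [0, 0, 0], [0, 0, 0], [0, 0, 0], [0, 0, 0]], "fingers": [0, 0, 0, 0, 0]}}

```text
time: 34.75
position: [0.5615, 0.1418, 0.2393]
eef_rot: [-3.141, -0.001, 0.156]
contact_force: [0.3, -0.2, 1.3]
grip_width: 0.997
gripper_force: 0.0
```

Call:
{"fn": "servo_tool", "kwargs": {"delta_pos": [[-18, 27, 0], [-18, 27, 0], [-18, 27, 0], [-18, 26, 0], [-8, 11, 0]], "twist": [[0, 0, 0], [0, 0, 0], [0, 0, 0], [0, 0, 0], [0, 0, 0]], "fingers": [0, 0, 0, 0, 0]}}

```text
time: 35.25
position: [0.5006, 0.0122, 0.24]
eef_rot: [3.142, -0.002, 0.154]
contact_force: [0.4, 1.0, -0.1]
grip_width: 1.003
gripper_force: 0.0
```

Call:
{"fn": "servo_tool", "kwargs": {"delta_pos": [[0, 0, 0], [0, 0, 0], [0, 0, 0], [0, 0, 0], [0, 0, 0]], "twist": [[0, 0, 5], [0, 0, 6], [0, 0, 5], [0, 0, 0], [0, 0, 0]], "fingers": [0, 0, 0, 0, 0]}}

```text
time: 35.75
position: [0.5015, 0.0142, 0.2387]
eef_rot: [-3.142, -0.0, -0.121]
contact_force: [0.3, 0.1, -0.6]
grip_width: 1.002
gripper_force: 0.0
```

```bash
python3 -c "
from h import *
st(); go((.5013,.014,.11),-.122)"
```

```text
{'time': 35.75, 'position': [0.501, 0.014, 0.239], 'eef_rot': [-3.142, -0.0, -0.121], 'contact_force': [0.253, 0.1, -0.623], 'grip_width': 1.002, 'gripper_force': 0.0}
to (0.5013, 0.014, 0.11) tool mm [ -0.2   0.3 128.7] twist [-0. -0.  0.]
```

Call:
{"fn": "servo_tool", "kwargs": {"delta_pos": [[0, 0, 25], [0, 0, 35], [0, 0, 35], [0, 0, 25], [0, 0, 9]], "twist": [[0, 0, 0], [0, 0, 0], [0, 0, 0], [0, 0, 0], [0, 0, 0]], "fingers": [0, 0, 0, 0, 0]}}

```text
time: 36.25
position: [0.4999, 0.0138, 0.1064]
eef_rot: [3.14, 0.004, -0.122]
contact_force: [-0.0, 0.2, 0.6]
grip_width: 1.002
gripper_force: 0.0
```

Call:
{"fn": "servo_tool", "kwargs": {"delta_pos": [[0, 0, 0], [0, 0, 0], [0, 0, 0], [0, 0, 0], [0, 0, 0]], "twist": [[0, 0, 0], [0, 0, 0], [0, 0, 0], [0, 0, 0], [0, 0, 0]], "fingers": [0, 60, 80, 90, 100]}}

```text
time: 36.75
position: [0.5023, 0.0145, 0.111]
eef_rot: [-3.14, -0.003, -0.123]
contact_force: [0.0, 2.3, 4.7]
grip_width: 0.622
gripper_force: 41.6
```

Call:
{"fn": "servo_tool", "kwargs": {"delta_pos": [[0, 0, 0], [0, 0, 0], [0, 0, 0], [0, 0, 0], [0, 0, 0]], "twist": [[0, 0, 0], [0, 0, 0], [0, 0, 0], [0, 0, 0], [0, 0, 0]], "fingers": [120, 140, 160, 160, 160]}}

```text
time: 37.25
position: [0.5023, 0.0145, 0.111]
eef_rot: [-3.14, -0.003, -0.123]
contact_force: [0.6, 2.8, 6.3]
grip_width: 0.622
gripper_force: 41.6
```

Call:
{"fn": "servo_tool", "kwargs": {"delta_pos": [[0, 0, -10], [0, 0, -20], [0, 0, -20], [0, 0, -20], [0, 0, -20]], "twist": [[0, 0, 0], [0, 0, 0], [0, 0, 0], [0, 0, 0], [0, 0, 0]], "fingers": [160, 160, 160, 160, 160]}}

```text
time: 37.75
position: [0.5006, 0.0138, 0.1995]
eef_rot: [3.141, 0.002, -0.124]
contact_force: [0.1, -0.3, -2.9]
grip_width: 0.626
gripper_force: 42.6
```

```bash
python3 -c "
from h import *
st(); go((.4926,.2539,.20),.175)"
```

```text
{'time': 37.75, 'position': [0.501, 0.014, 0.2], 'eef_rot': [3.141, 0.002, -0.124], 'contact_force': [0.134, -0.311, -2.888], 'grip_width': 0.626, 'gripper_force': 42.617}
to (0.4926, 0.2539, 0.2) tool mm [ -37.7 -237.3   -0.6] twist [  0.    0.1 -17.1]
```

Call:
{"fn": "servo_tool", "kwargs": {"delta_pos": [[-3, -15, 0], [-4, -27, 0], [-4, -27, 0], [-4, -27, 0], [-4, -27, 0]], "twist": [[0, 0, 0], [0, 0, 0], [0, 0, 0], [0, 0, 0], [0, 0, 0]], "fingers": [160, 160, 160, 160, 160]}}

```text
time: 38.25
position: [0.497, 0.1391, 0.1988]
eef_rot: [3.14, 0.002, -0.124]
contact_force: [0.2, -0.2, -3.0]
grip_width: 0.621
gripper_force: 42.8
```

Call:
{"fn": "servo_tool", "kwargs": {"delta_pos": [[-4, -27, 0], [-4, -27, 0], [-4, -27, 0], [-4, -22, 0], [-3, -11, 0]], "twist": [[0, 0, 0], [0, 0, 0], [0, 0, 0], [0, 0, 0], [0, 0, 0]], "fingers": [160, 160, 160, 160, 160]}}

```text
time: 38.75
position: [0.4922, 0.255, 0.1982]
eef_rot: [3.14, 0.002, -0.123]
contact_force: [-0.7, 0.2, -2.0]
grip_width: 0.621
gripper_force: 42.6
```

Call:
{"fn": "servo_tool", "kwargs": {"delta_pos": [[0, 0, 0], [0, 0, 0], [0, 0, 0], [0, 0, 0], [0, 0, 0]], "twist": [[0, 0, -5], [0, 0, -6], [0, 0, -6], [0, 0, 0], [0, 0, 0]], "fingers": [160, 160, 160, 160, 160]}}

```text
time: 39.25
position: [0.4928, 0.2535, 0.1991]
eef_rot: [3.141, 0.001, 0.17]
contact_force: [-0.3, -0.1, -3.0]
grip_width: 0.621
gripper_force: 42.7
```

```bash
python3 -c "
from h import *
st(); go((.4926,.2539,.114),.175)
s=grab_frame('side')
cv2.imwrite('pics/p7.png',cv2.resize(s['img'][90:270,150:350],(600,540),interpolation=2))"
```

```text
{'time': 39.25, 'position': [0.493, 0.253, 0.199], 'eef_rot': [3.141, 0.001, 0.17], 'contact_force': [-0.305, -0.132, -3.031], 'grip_width': 0.621, 'gripper_force': 42.713}
to (0.4926, 0.2539, 0.114) tool mm [-0.  -0.5 85.1] twist [ 0.   0.  -0.3]
```

View pics/p7.png

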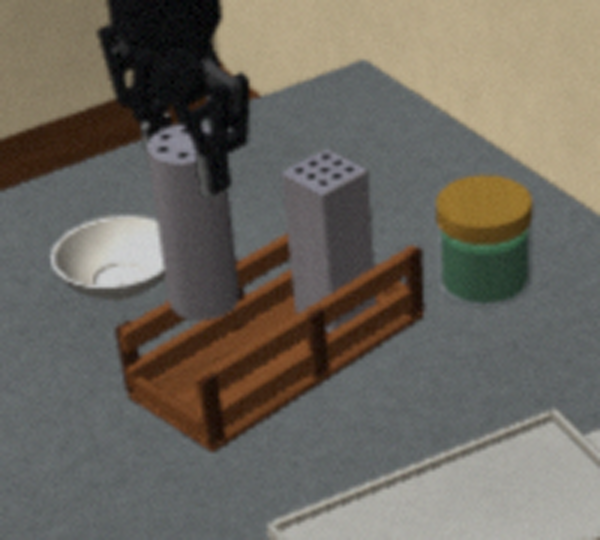

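The square holder stands back in the caddy, its top at side ~(259,147) as at the start, and the round one hangs over its end. I lower it.

Call:
{"fn": "servo_tool", "kwargs": {"delta_pos": [[0, 0, 10], [0, 0, 25], [0, 0, 25], [0, 0, 12], [0, 0, 6]], "twist": [[0, 0, 0], [0, 0, 0], [0, 0, 0], [0, 0, 0], [0, 0, 0]], "fingers": [160, 160, 160, 160, 160]}}

```text
time: 39.8
position: [0.4923, 0.2533, 0.1195]
eef_rot: [3.14, 0.002, 0.172]
contact_force: [-0.1, 0.7, -2.6]
grip_width: 0.627
gripper_force: 42.8
```

Call:
{"fn": "servo_tool", "kwargs": {"delta_pos": [[0, 0, 3], [0, 0, 2], [0, 0, 1], [0, 0, 0], [0, 0, 0]], "twist": [[0, 0, 0], [0, 0, 0], [0, 0, 0], [0, 0, 0], [0, 0, 0]], "fingers": [160, 160, 160, 160, 160]}}

```text
time: 40.3
position: [0.4931, 0.2541, 0.1159]
eef_rot: [-3.141, -0.001, 0.173]
contact_force: [-0.5, -0.3, -3.5]
grip_width: 0.627
gripper_force: 42.8
```

Call:
{"fn": "servo_tool", "kwargs": {"delta_pos": [[0, 0, 0.5], [0, 0, 0.5], [0, 0, 0], [0, 0, 0]], "twist": [[0, 0, 0], [0, 0, 0], [0, 0, 0], [0, 0, 0]], "fingers": [160, 160, 160, 160]}}

```text
time: 40.7
position: [0.4929, 0.2539, 0.1143]
eef_rot: [3.141, -0.0, 0.173]
contact_force: [-0.3, -1.1, -2.7]
grip_width: 0.621
gripper_force: 42.8
```

Call:
{"fn": "servo_tool", "kwargs": {"delta_pos": [[0, 0, 1], [0, 0, 0.5], [0, 0, 0], [0, 0, 0]], "twist": [[0, 0, 0], [0, 0, 0], [0, 0, 0], [0, 0, 0]], "fingers": [160, 160, 160, 160]}}

```text
time: 41.1
position: [0.4934, 0.2541, 0.114]
eef_rot: [-3.141, -0.002, 0.173]
contact_force: [-1.4, -0.7, 5.7]
grip_width: 0.619
gripper_force: 43.5
```

Call:
{"fn": "servo_tool", "kwargs": {"delta_pos": [[0, 0, 0], [0, 0, 0], [0, 0, 0], [0, 0, 0], [0, 0, 0]], "twist": [[0, 0, 0], [0, 0, 0], [0, 0, 0], [0, 0, 0], [0, 0, 0]], "fingers": [90, 60, 30, 0, 0]}}

```text
time: 41.6
position: [0.4928, 0.2538, 0.1126]
eef_rot: [3.141, 0.0, 0.173]
contact_force: [0.3, 0.6, -0.7]
grip_width: 1.001
gripper_force: 0.0
```

Call:
{"fn": "servo_tool", "kwargs": {"delta_pos": [[0, 0, -10], [0, 0, -30], [0, 0, -40], [0, 0, -40], [0, 0, -20]], "twist": [[0, 0, 0], [0, 0, 0], [0, 0, 0], [0, 0, 0], [0, 0, 0]], "fingers": [0, 0, 0, 0, 0]}}

```text
time: 42.1
position: [0.4938, 0.254, 0.2582]
eef_rot: [-3.139, -0.006, 0.173]
contact_force: [0.5, 0.0, 0.3]
grip_width: 0.999
gripper_force: 0.0
```

Call:
{"fn": "servo_tool", "kwargs": {"delta_pos": [[0, 15, 0], [0, 30, 0], [0, 35, 0], [0, 35, 0], [0, 35, 0]], "twist": [[0, 0, 0], [0, 0, 0], [0, 0, 0], [0, 0, 0], [0, 0, 0]], "fingers": [0, 0, 0, 0, 0]}}

```text
time: 42.6
position: [0.5184, 0.1043, 0.2524]
eef_rot: [3.141, 0.001, 0.173]
contact_force: [0.7, -1.3, 0.5]
grip_width: 0.999
gripper_force: 0.0
```

Call:
{"fn": "servo_tool", "kwargs": {"delta_pos": [[0, 20, 0], [0, 10, 0], [0, 0, 0], [0, 0, 0], [0, 0, 0]], "twist": [[0, 0, 0], [0, 0, 0], [0, 0, 0], [0, 0, 0], [0, 0, 0]], "fingers": [0, 0, 0, 0, 0]}}

```text
time: 43.1
position: [0.5237, 0.0775, 0.2526]
eef_rot: [-3.142, 0.0, 0.174]
contact_force: [-0.3, -0.0, 0.9]
grip_width: 0.997
gripper_force: 0.0
```

```bash
python3 -c "
from h import *
st()
t=grab_frame('top'); s=grab_frame('side')
s0=cv2.imread('pics/side0.png'); b=np.hstack([cv2.resize(s['img'][120:250,170:300],(400,400)),cv2.resize(s0[120:250,170:300],(400,400))])
cv2.imwrite('pics/p8.png',b); cv2.imwrite('pics/p9.png',t['img'])"
```

```text
{'time': 43.1, 'position': [0.524, 0.077, 0.253], 'eef_rot': [-3.142, 0.0, 0.174], 'contact_force': [-0.282, -0.035, 0.851], 'grip_width': 0.997, 'gripper_force': 0.0}
```

View pics/p8.png

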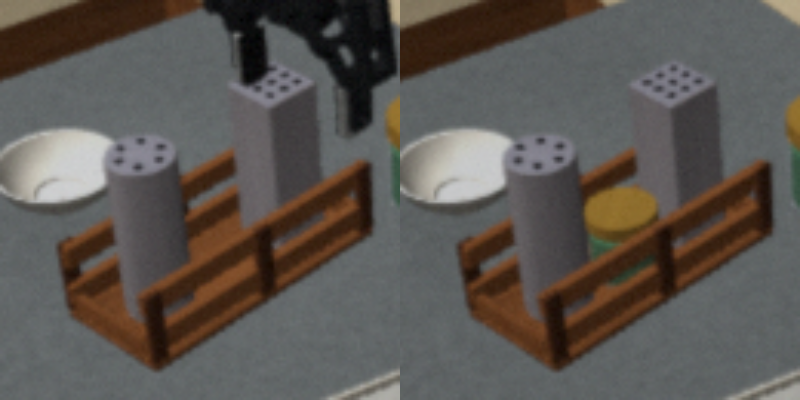

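View pics/p9.png

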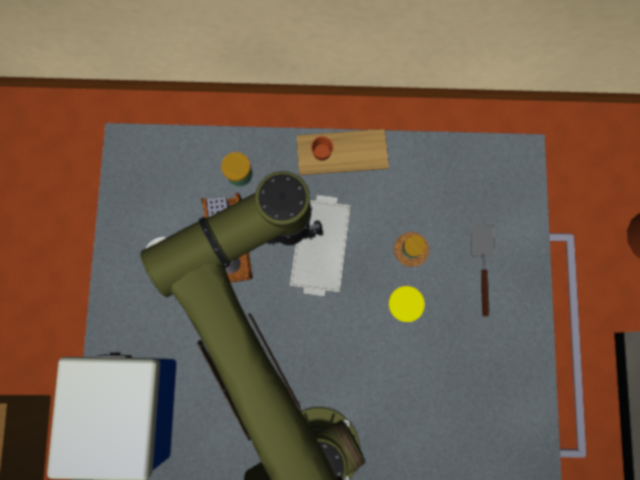

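Both holders stand in the caddy with their tops at the starting pixels (round within ~1 px, square ~1 px lower). The jar is on the cork trivet at (414,245) in top, and the dish and spatula are unmoved. The gripper is clear, so I hand in.

```bash
python3 -c "
from bench import bot
print(bot.finish_job())"
```

```text
the job is handed in; nothing more can be done
None
```

The job is handed in (no verdict was returned): both holders went onto the tray, then the jar onto the cork trivet, then the holders back in the caddy; the last pictures show the jar within about 2 mm of the trivet's centre and both holders upright within a few millimetres of where they started.

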